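# Make up two tackle kits

### The arm

A 7-joint arm with a two-finger parallel gripper is mounted at the origin on the work surface. World frame = base frame: x ahead of the robot, y to its left, z up, the work surface at z = 0. Lengths are in m, angles in rad, forces in N, time in s.
With the tool pointing down it reaches from about 0.425 to 0.95 m from the base axis. Payload 16.7 kg.
Tool frame: the origin (TCP) lies on the centre line of the jaws, within the pads' length; the fingertips stand env.tip_extent ahead of it and the grasp point (between the pads) lies 3 mm ahead of it (env.tip_extent is the distance from the TCP to the fingertips, in m); z points along the fingers, y is the direction in which the jaws open and shut (so a half turn about z gives the same grasp; the last joint's range is limited). The gripper opens to 94 mm and grips with 3 to 60 N. Pads are 16 mm wide; open, the fingers measure 119 mm over their backs; the gripper's body (75 mm by 177 mm) begins 78 mm behind the grasp point.
Start: joints at [-1.323, 0.426, 0.074, 1.606, -0.034, 1.111, -0.067], TCP at [0.261, 0.622, 0.227] pointing down, gripper open.
Joint ranges: [-2.85, 2.85], [-0.5, 2.14], [-1.23, 1.37], [0.21, 2.46], [-1.02, 4.16], [0.16, 2.05], [-2.73, 2.73]. Speed limits (rad/s): [1.89, 1.89, 2.39, 2.39, 3.01, 3.01, 3.01].

### API

Orientations are given as a unit quaternion [w, x, y, z].
In Python, from workcell import telemetry, grab_frame, env gives the robot as it stands.
- The arm moves only by the shell command python3 -m inch 'ROWS' [FORCE]. ROWS is JSON, a list of rows, each an object of numbers: "tx", "ty", "tz": the shift along the tool's x, y, z in m; "turn": the turn about the tool's z in degrees; "jaw": the opening, from -1 (shut) to 1 (fully open). A call has 1 to 12 rows; each row shifts and turns the pose as measured when the row begins, along the tool's axes as they then stand; what a row does not reach is not made up. A row lasts 1/12 s, in which the tool goes at most 41.7 mm and 7.16 degrees, less where a joint would pass 70% of its speed; a pose out of reach is approached as far as the arm can. A call with a gripper value outside its range is refused whole. The fingers move at their own pace and stop on an object; FORCE is the grip in N (left out, the last holds). Time passes only in rows, so rows that do not move let the fingers close. It gives the time, the measured TCP pose, the force and the opening at its end, in the units of the state.
- telemetry.get_state(): the state, without advancing time (a new reading comes with each control period).
- grab_frame(name): name is "scene" or "top" or "wrist"; returns a dict with "frame" (384x512x3 uint8, red, green, blue), "depth" (384x512 float32, m along the optical axis (not along the pixel's ray), 0 where there is no reading), "K" (3x3 intrinsics, pixels), "dist" ([k1, k2, p1, p2, k3] as OpenCV has them; the pictures are not rectified), "R" (3x3) and "t" (3): a world point X has camera coordinates R X + t. Camera axes: x right, y down, z forward; pixel columns grow to the right and rows downward; lengths in m; the calibration is good to about 2 mm. A picture is of the moment at which its call begins.
- env.sign_off(): hands the job in, once; it reports no verdict.
The state is a dict: "time": time; "joint_positions": joint angles; "joint_vel": joint speeds; "joint_torque": joint torques, N m; "ee_pos": TCP position; "eef_rot": TCP orientation; "force": force on the tool from outside, world axes, zero at the start; "wrist_torque": the same for the moment, N m; "grip_width": finger opening in m.
Only numpy, scipy, OpenCV 4.12 (cv2) and the standard library are available. Lean on these libraries where they do the work, as an engineer would, in place of code of your own. Each camera call takes 0.05 s, during which the arm holds its last target.

### The job

Make up the two tackle kits in the grey trays. In the three-compartment tray, lay the hook file flat in the long compartment and stand the large spool and the squat jar in the two square ones, one in each; in the two-compartment tray stand the small spool and the tall jar, one in each, everything upright and flat on the tray floor. Leave the green tin, the steel sinker and the white hook box where they are.

Things in the scene. Friction and masses are not known exactly. Their poses are not given: they have to be found in the camera images.
- tray_three: Kit tray for three things, grey plastic, fixed to the table, 180 (its x) x 152 (its y) mm outside; floor 4 mm thick, all walls and dividers 4 mm thick with tops 11 mm above the table. Origin: centre of its underside, z up. Long compartment for the file: 172 x 60 mm, centre at x 0, y +42 mm. Two square compartments, each 84 (x) x 80 (y) mm, centres at x +44 and x -44 mm, y -32 mm. Stands to the left or to the right of the robot, turned up to 15 degrees.
- tray_two: Kit tray for two things, grey plastic, fixed to the table, 156 (its x) x 80 (its y) mm outside; floor 4 mm thick, walls and divider 4 mm thick with tops 11 mm above the table. Origin: centre of its underside, z up. Two compartments, each 72 x 72 mm, centres at x +40 and x -40 mm, y 0. Stands on the other side from the three-compartment tray, turned up to 35 degrees.
- spool_large: The large spool: blue plastic, standing on end, flanges 62 mm across and 8 mm thick at bottom and top, waist 48 mm, 44 mm high, about 70 g. Origin: centre of its underside, z up along its axis.
- spool_small: The small spool: blue plastic, standing on end, flanges 42 mm across and 8 mm thick at bottom and top, waist 30 mm, 40 mm high, about 35 g. Origin: centre of its underside, z up along its axis.
- jar_squat: The squat jar: frosted glass, 56 mm across, 44 mm high, the top 14 mm being its closed dark steel cap, 50 mm across; about 130 g. Origin: centre of its underside, z up.
- jar_tall: The tall jar: frosted glass, 42 mm across, 78 mm high, the top 14 mm being its closed dark steel cap, 36 mm across; about 150 g. Origin: centre of its underside, z up.
- hook_file: The hook file, lying flat beyond the other stock, roughly across the table: about 147 mm long. Origin: on the underside where handle and blade meet. The black plastic handle runs from there 70 mm to -x, 18 mm wide (y) and 22 mm high; the steel blade runs 77 mm to +x, 13 mm wide, 5 mm high. About 60 g, centre of mass in the handle about 15 mm from its blade end (x -15 mm), the place to grip it. Its x axis may point either way in the tray.
- grease_tin: Bystander: green-painted tin, lid and all, 54 mm across, 54 mm high. Origin: centre of its underside. Stays put.
- sinker: Bystander: dark steel bell-shaped sinker, 38 mm across at the foot, 51 mm high. Origin: centre of its underside. Stays put.
- hook_box: Bystander: closed white plastic hook box, 58 (x) x 40 (y) x 20 mm. Origin: centre of its underside. Stays put.

How it is judged:
By the outcome, as a careful person would: the job done as asked, in the order asked, and still so for the second after the job is handed in, with the robot touching nothing.
It also fails if it takes over 122 s, if anything falls off the work surface, if the arm or the gripper's body presses on something with over 40 N, if the wrist force passes 120 N, or if a joint passes its speed limit or range.

## Working session

There is one attempt and no reset: what is moved stays moved. The work goes in short steps, Python scripts to look and compute and a shell command to move; the robot and the scene stay as the last step left them, time stands still between calls to the robot, and variables do not carry over. Pictures are saved under pics/ and viewed, and the job is handed in when it is done.

```bash
mkdir -p pics; ls
python3 - <<'E'
from workcell import telemetry, grab_frame, env
import cv2, numpy as np
print(env.tip_extent, telemetry.get_state())
for n in ["scene","top"]:
    f=grab_frame(n); cv2.imwrite(f"pics/{n}0.png",f["frame"][:,:,::-1]); np.savez(f"/tmp/{n}0.npz",**f)
    print(n,f["K"],f["dist"],f["R"],f["t"])
E
```

```text
pics
0.022 {'time': 0.0, 'joint_positions': array([-1.3225354 ,  0.42676306,  0.07387994,  1.60658289, -0.03412135,
        1.1108312 , -0.06708899]), 'joint_vel': array([-3.50696708e-04, -2.45085866e-04,  8.53433590e-04,  3.27741097e-04,
       -5.37717806e-05,  3.84769876e-05, -2.49782342e-04]), 'joint_torque': array([-4.95743188e-05, -9.35835671e+01,  3.66719507e+00, -4.54165578e+01,
       -4.87187575e-02,  2.05780403e-02,  1.35753407e-04]), 'ee_pos': array([0.26134297, 0.6219081 , 0.2267664 ]), 'eef_rot': array([-8.50256506e-05,  1.97599328e-01,  9.80282647e-01, -6.56509618e-04]), 'force': array([ 0.71798271, -0.18927782, -0.25282154]), 'wrist_torque': array([-0.03794315, -0.03913204, -0.01204953]), 'grip_width': 0.0939645758896305}
scene [[422.09252231   0.         250.74639941]
 [  0.         422.09252231 189.68822597]
 [  0.           0.           1.        ]] [-0.15897487  0.          0.          0.          0.        ] [[-0.62775173  0.77833803 -0.01084814]
 [ 0.67680228  0.5388698  -0.50155559]
 [-0.38453405 -0.32219443 -0.8650574 ]] [ 0.35336716 -0.36210034  1.24248969]
top [[418.21935883   0.         259.95388043]
 [  0.         418.21935883 193.73538248]
 [  0.           0.           1.        ]] [0.01389899 0.         0.         0.         0.        ] [[-0.00452287 -0.99982964  0.01789489]
 [-0.98438206  0.00130223 -0.17604051]
 [ 0.17598722 -0.01841162 -0.98422026]] [-0.01725163  0.56138757  0.84396833]
```

View pics/scene0.png

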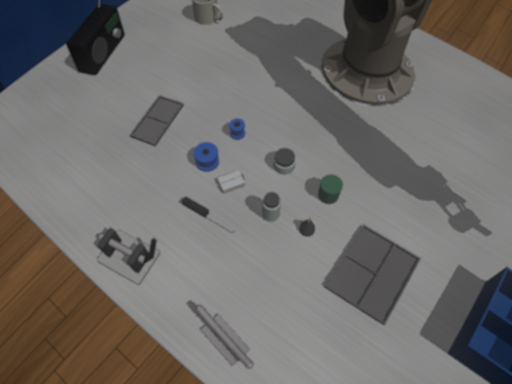

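View pics/top0.png

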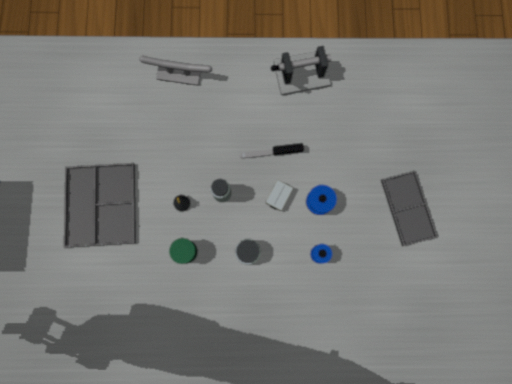

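```bash
cat > h.py <<'E'
import cv2, numpy as np
def cloud(f):
    d=f["depth"]; h,w=d.shape
    u,v=np.meshgrid(np.arange(w),np.arange(h))
    p=cv2.undistortPoints(np.stack([u.ravel(),v.ravel()],1).astype(np.float64).reshape(-1,1,2),f["K"],f["dist"]).reshape(-1,2)
    z=d.ravel().astype(float)
    X=np.stack([p[:,0]*z,p[:,1]*z,z],1)
    return ((X-f["t"])@f["R"]).reshape(h,w,3)
def plane(f,px,z):
    p=cv2.undistortPoints(np.array(px,float).reshape(-1,1,2),f["K"],f["dist"]).reshape(-1,2)
    r=np.c_[p,np.ones(len(p))]@f["R"]; c=-f["R"].T@f["t"]
    return c+r*((z-c[2])/r[:,2])[:,None]
def proj(f,X):
    return cv2.projectPoints(np.array(X,float).reshape(-1,1,3),cv2.Rodrigues(f["R"])[0],f["t"],f["K"],f["dist"])[0].reshape(-1,2)
E
python3 - <<'E'
from h import *
for n in ["scene","top"]:
    f=dict(np.load(f"/tmp/{n}0.npz")); C=cloud(f)
    print(n,"cam",-f["R"].T@f["t"],"grip px",proj(f,[[.26,.62,.227]]))
    z=C[...,2]; ok=(f["depth"]>0)&(C[...,0]>0.3)&(C[...,0]<0.85)&(abs(C[...,1])<0.5)
    tab=ok&(abs(z)<.004); print("table z",np.median(z[tab]),z[tab].std())
    m=(ok&(z>0.013)&(z<.1)).astype(np.uint8)
    nl,L,S,c=cv2.connectedComponentsWithStats(m)
    for i in range(1,nl):
        if S[i,4]<20: continue
        q=C[L==i]; zt=np.percentile(q[:,2],90); top=q[q[:,2]>zt-.006]
        (bx,by),(w,hh),a=cv2.minAreaRect((top[:,:2]*1000).astype(np.float32))
        print(c[i].round(),S[i,4],"ztop %.4f"%zt,"mean",top[:,:2].mean(0).round(4),"rect",round(bx,1),round(by,1),round(w,1),round(hh,1),round(a,1),f["frame"][L==i].mean(0).round())
E
```

```text
scene cam [0.94467678 0.3204091  0.89704484] grip px [[581.07016724 206.50083925]]
table z 0.0009865832993051638 0.001536578904424723
[237. 126.] 205 ztop 0.0432 mean [ 0.4359 -0.1494] rect 435.4 -149.9 39.6 39.7 46.3 [ 55.  70. 111.]
[205. 153.] 486 ztop 0.0473 mean [ 0.5524 -0.1531] rect 552.3 -153.8 61.5 59.7 79.0 [ 55.  75. 123.]
[284. 160.] 453 ztop 0.0469 mean [0.4405 0.0075] rect 439.5 7.5 49.7 46.9 37.7 [78. 80. 80.]
[231. 180.] 377 ztop 0.0230 mean [ 0.564  -0.0618] rect 562.7 -62.4 41.0 60.7 61.0 [143. 145. 146.]
[330. 187.] 537 ztop 0.0569 mean [0.4409 0.1439] rect 440.2 143.9 53.1 53.1 18.6 [61. 80. 68.]
[271. 206.] 441 ztop 0.0798 mean [0.5711 0.0654] rect 570.1 64.7 36.4 34.2 55.7 [83. 85. 84.]
[195. 206.] 222 ztop 0.0246 mean [ 0.6714 -0.0818] rect 671.3 -83.2 18.5 69.6 6.6 [54. 54. 55.]
[307. 226.] 178 ztop 0.0436 mean [0.5504 0.1557] rect 549.3 155.1 14.2 13.6 35.7 [62. 61. 60.]
[136. 246.] 489 ztop 0.0763 mean [ 0.838  -0.0786] rect 840.7 -104.7 24.3 126.3 6.4 [87. 87. 87.]
[206. 312.] 83 ztop 0.0540 mean [0.8464 0.1056] rect 845.5 108.8 37.9 9.0 87.4 [114. 112. 113
[... 501 characters left out ...]
69.5 8.2 [30. 30. 31.]
[220. 190.] 370 ztop 0.0796 mean [0.5713 0.0666] rect 571.0 66.5 33.5 33.8 89.8 [69. 73. 72.]
[278. 195.] 479 ztop 0.0222 mean [ 0.5645 -0.0604] rect 563.6 -59.9 39.8 61.2 61.9 [147. 154. 154.]
[321. 198.] 638 ztop 0.0458 mean [ 0.5526 -0.1516] rect 553.2 -151.6 58.8 61.6 87.7 [ 17.  66. 137.]
[180. 202.] 188 ztop 0.0427 mean [0.5492 0.1556] rect 549.3 156.0 14.6 14.0 18.7 [43. 42. 39.]
[182. 250.] 571 ztop 0.0559 mean [0.4421 0.1443] rect 441.7 144.3 51.4 52.3 0.4 [44. 87. 63.]
[247. 251.] 530 ztop 0.0459 mean [0.441  0.0088] rect 441.6 8.8 46.3 48.0 89.9 [70. 73. 74.]
[322. 253.] 324 ztop 0.0421 mean [ 0.4358 -0.1491] rect 435.9 -148.9 41.9 40.6 30.7 [ 24.  64. 127.]
```

```bash
cat > tray.py <<'E'
from h import *
from scipy.optimize import minimize
fs={n:dict(np.load(f"/tmp/{n}0.npz")) for n in ["scene","top"]}
seeds={"three":(0.55,0.34,np.pi/2,.18,.152,{"scene":(360,280),"top":(80,205)}),"two":(0.55,-0.36,0,.156,.08,{"scene":(150,130),"top":(400,190)})}
def hull(f,x,y,a,lx,ly,S=4):
    c,s=np.cos(a),np.sin(a); P=[]
    for z in (0,.011):
        for sx,sy in((1,1),(1,-1),(-1,-1),(-1,1)):
            px,py=sx*lx/2,sy*ly/2; P.append([x+c*px-s*py,y+s*px+c*py,z])
    return cv2.convexHull(proj(f,P).astype(np.float32)).reshape(-1,2)
def rast(f,*p):
    m=np.zeros((384*4,512*4),np.float32); h=hull(f,*p); cv2.fillConvexPoly(m,((h+.5)*4*16-8).round().astype(np.int32),1,shift=4)
    return cv2.resize(m,(512,384),interpolation=cv2.INTER_AREA)
for name,(x,y,a,lx,ly,sd) in seeds.items():
    masks={}
    for n,f in fs.items():
        g=f["frame"].astype(int); gr=g.mean(2)
        m=((gr<105)&(np.ptp(g,axis=2)<30)).astype(np.uint8); m=cv2.morphologyEx(m,cv2.MORPH_CLOSE,np.ones((3,3)))
        nl,L,S,_=cv2.connectedComponentsWithStats(m); k=L[sd[n][1],sd[n][0]]
        mm=(L==k); masks[n]=mm.astype(np.float32); print(name,n,S[k],gr[sd[n][1],sd[n][0]])
        ys,xs=np.nonzero(mm); q=plane(f,np.c_[xs,ys],.008)
        r=cv2.minAreaRect((q[:,:2]*1000).astype(np.float32)); print(r)
        x0,y0=r[0][0]/1000,r[0][1]/1000; ang=np.deg2rad(r[2]+(0 if r[1][0]>r[1][1] else 90))
    for use in (["scene"],["top"],["scene","top"]):
        cost=lambda p:sum(((rast(fs[n],x0+p[0]/1e3,y0+p[1]/1e3,ang+p[2]/1e2,lx,ly)-masks[n])**2).sum() for n in use)
        r=minimize(cost,[0,0,0],method="Nelder-Mead",options=dict(initial_simplex=[[0,0,0],[5,0,0],[0,5,0],[0,0,5]],xatol=.05,fatol=.1))
        p=r.x; print(use,round(x0+p[0]/1e3,4),round(y0+p[1]/1e3,4),"deg",round(np.degrees(ang+p[2]/1e2),2),r.fun)
E
python3 tray.py
python3 - <<'E'
from h import *
f=dict(np.load("/tmp/top0.npz"));g=f["frame"][:,:,::-1]
a=cv2.resize(g[150:260,50:150],None,fx=4,fy=4,interpolation=2);b=cv2.resize(g[150:260,365:450],None,fx=4,fy=4,interpolation=2)
cv2.imwrite("pics/trays.png",np.hstack([a,b]))
E
```

```text
three scene [ 322  225   98  100 5441] 83.33333333333333
((545.0121459960938, 331.2188415527344), (184.1338653564453, 159.2024383544922), 3.1691060066223145)
three top [  64  163   76   85 5967] 92.66666666666667
((546.60791015625, 330.3719787597656), (182.26348876953125, 162.29127502441406), 3.3893487453460693)
['scene'] 0.5448 0.3328 deg 3.21 158.53515625
['top'] 0.5456 0.3327 deg 3.58 191.80859375
['scene', 'top'] 0.5454 0.3322 deg 3.63 367.05859375
two scene [ 129   96   55   50 1404] 87.33333333333333
((536.7321166992188, -351.8754577636719), (161.66139221191406, 86.77915954589844), 14.505110740661621)
two top [ 381  171   57   75 2626] 82.0
((536.4413452148438, -352.4479675292969), (157.1693115234375, 85.97635650634766), 14.6311616897583)
['scene'] 0.5359 -0.3538 deg 14.78 21.1015625
['top'] 0.5371 -0.3529 deg 14.56 27.61328125
['scene', 'top'] 0.5368 -0.3531 deg 14.58 55.9140625
```

View pics/trays.png

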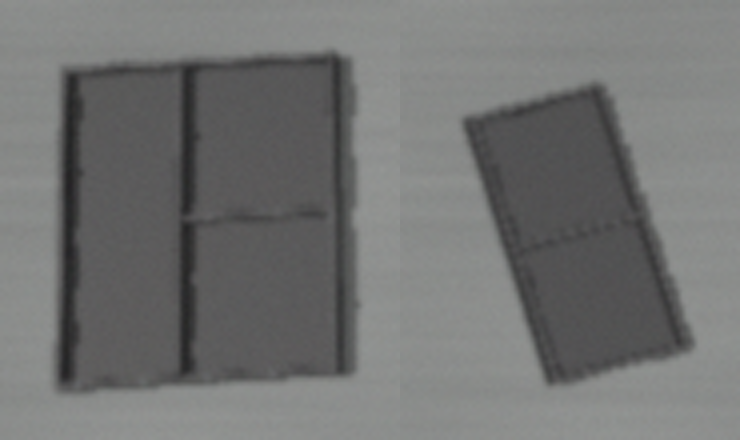

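Run:
```python
from h import *
for n,box in (("top",(150,260,50,150)),("scene",(215,335,315,430))):
    f=dict(np.load(f"/tmp/{n}0.npz"));g=f["frame"][:,:,::-1]
    ims=[]
    for y in (.3322,.335):
        r0,r1,c0,c1=box
        im=cv2.resize(g[r0:r1,c0:c1],None,fx=4 if n=="top" else 3.4,fy=4 if n=="top" else 3.4,interpolation=cv2.INTER_CUBIC); k=4 if n=="top" else 3.4
        a=np.radians(3.5);c,s=np.cos(a),np.sin(a)
        def ln(p,q,z=.011):
            P=[[.545+c*u-s*v,y+s*u+c*v,z] for u,v in(p,q)]
            P=(proj(f,P)-[c0,r0]+.5)*k-.5; cv2.line(im,*[tuple(int(t) for t in w) for w in P],(0,255,255),1)
        for v in(-.076,-.072,.008,.012,.072,.076): ln((-.09,v),(.09,v))
        for u in(-.09,.09): ln((u,-.076),(u,.076))
        ln((0,-.072),(0,.008))
        ims.append(im)
    cv2.imwrite(f"pics/ov_{n}.png",np.hstack(ims))
```

```text
(no output)
```

View pics/ov_top.png

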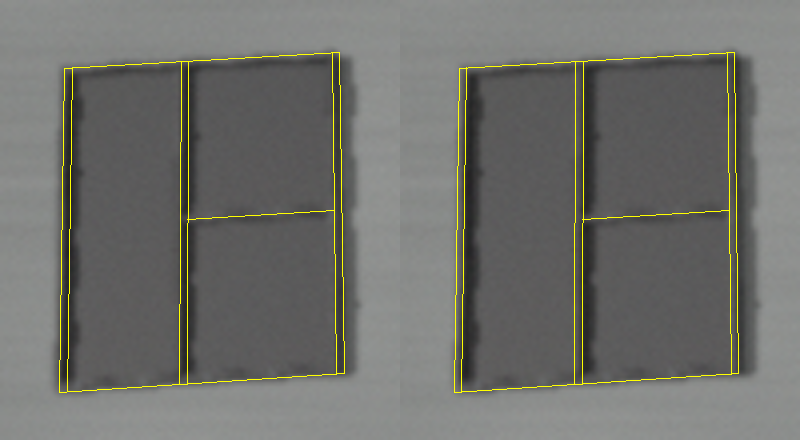

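View pics/ov_scene.png

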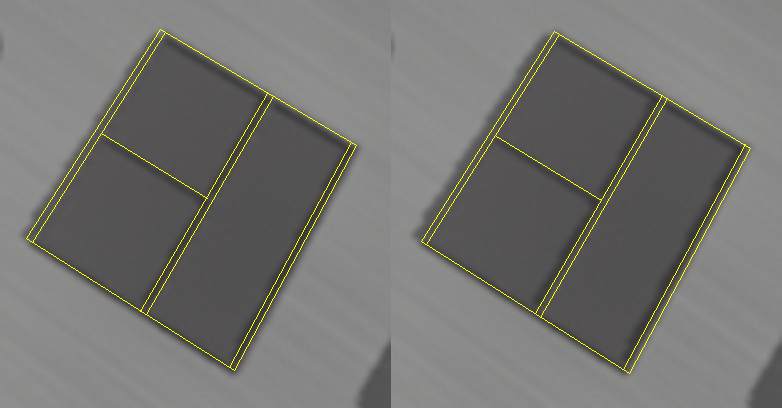

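```bash
cat > go.py <<'E'
import sys,numpy as np
from workcell import telemetry
from scipy.spatial.transform import Rotation as R
s=telemetry.get_state(); q=s["eef_rot"]; M=R.from_quat([q[1],q[2],q[3],q[0]]).as_matrix(); p=np.array(s["ee_pos"])
h=np.degrees(np.arctan2(M[1,1],M[0,1]))
print("t %.2f p %s h %.2f tilt %.2fdeg w %.4f F %s j7 %.2f"%(s["time"],p.round(4),h,np.degrees(np.arccos(-M[2,2])),s["grip_width"],np.round(s["force"],1),s["joint_positions"][6]))
a=[float(v) for v in sys.argv[1:]]
if len(a)>=3:
    print("need tool mm",((np.array(a[:3])-p)@M*1000).round(1), "turn %.1f"%(((h-a[3]+180)%360-180)) if len(a)>3 else "")
E
python3 -m inch '[{"turn":6.64},{"turn":6.64},{"turn":6.64},{"turn":6.64},{"turn":6.64},{"turn":6.64},{"turn":6.64},{"turn":6.64},{"turn":6.64},{}]' 30; python3 go.py .669 -.0627 .14 7.4
```

```text
t 0.10 p [0.2614 0.622  0.2269] h 67.21 tilt 0.06deg w 0.0940 F [ 0.6 -0.2 -0.7] j7 -0.07
need tool mm [-641.  -473.2   87.5] turn 59.8validation failed for argument at $[0]...
```

```bash
python3 -m inch '[{"tx":0,"ty":0,"tz":0,"turn":6.6,"jaw":1}]' 30; python3 go.py .669 -.0627 .14 7.4
```

```text
time: 0.18
ee_pos: [0.2614, 0.6217, 0.2265]
eef_rot: [-0.0, 0.253, 0.968, -0.001]
force: [-0.4, -0.3, 0.3]
grip_width: 0.0941
t 0.18 p [0.2614 0.6217 0.2265] h 60.74 tilt 0.11deg w 0.0941 F [-0.4 -0.3  0.3] j7 -0.17
need tool mm [-690.1 -397.7   87.4] turn 53.3
```

```bash
python3 -m inch '[{"tx":0,"ty":0,"tz":0,"turn":6.7,"jaw":1},{"tx":0,"ty":0,"tz":0,"turn":6.7,"jaw":1},{"tx":0,"ty":0,"tz":0,"turn":6.7,"jaw":1},{"tx":0,"ty":0,"tz":0,"turn":6.7,"jaw":1},{"tx":0,"ty":0,"tz":0,"turn":6.7,"jaw":1},{"tx":0,"ty":0,"tz":0,"turn":6.7,"jaw":1},{"tx":0,"ty":0,"tz":0,"turn":6.7,"jaw":1},{"tx":0,"ty":0,"tz":0,"turn":6.7,"jaw":1}]'; python3 go.py .669 -.0627 .14 7.4
```

```text
time: 0.85
ee_pos: [0.261, 0.6198, 0.2232]
eef_rot: [0.002, 0.679, 0.734, -0.004]
force: [0.4, 0.5, 0.9]
grip_width: 0.0942
t 0.85 p [0.261  0.6198 0.2232] h 4.45 tilt 0.44deg w 0.0942 F [0.4 0.5 0.9] j7 -1.07
need tool mm [-711.5  354.    87.1] turn -2.9
```

```bash
python3 -m inch '[{"tx":-0.035,"ty":0.0175,"tz":0,"turn":-1,"jaw":1},{"tx":-0.035,"ty":0.0175,"tz":0,"turn":-1,"jaw":1},{"tx":-0.035,"ty":0.0175,"tz":0,"turn":0,"jaw":1},{"tx":-0.035,"ty":0.0175,"tz":0,"turn":0,"jaw":1},{"tx":-0.035,"ty":0.0175,"tz":0,"turn":0,"jaw":1},{"tx":-0.035,"ty":0.0175,"tz":0,"turn":0,"jaw":1},{"tx":-0.035,"ty":0.0175,"tz":0,"turn":0,"jaw":1},{"tx":-0.035,"ty":0.0175,"tz":0,"turn":0,"jaw":1},{"tx":-0.035,"ty":0.0175,"tz":0,"turn":0,"jaw":1},{"tx":-0.035,"ty":0.0175,"tz":0,"turn":0,"jaw":1},{"tx":-0.035,"ty":0.0175,"tz":0,"turn":0,"jaw":1},{"tx":-0.035,"ty":0.0175,"tz":0,"turn":0,"jaw":1}]'; python3 go.py .669 -.0627 .14 7.4
```

```text
time: 1.85
ee_pos: [0.5133, 0.2129, 0.2211]
eef_rot: [0.0, 0.664, 0.747, -0.006]
force: [0.2, 0.7, 1.1]
grip_width: 0.0943
t 1.85 p [0.5133 0.2129 0.2211] h 6.75 tilt 0.70deg w 0.0943 F [0.2 0.7 1.1] j7 -0.26
need tool mm [-291.3  122.9   82.6] turn -0.7
```

```bash
python3 -m inch '[{"tx":-0.037,"ty":0.015,"tz":0.005,"turn":-0.5,"jaw":1},{"tx":-0.037,"ty":0.015,"tz":0.005,"turn":0,"jaw":1},{"tx":-0.037,"ty":0.015,"tz":0.005,"turn":0,"jaw":1},{"tx":-0.037,"ty":0.015,"tz":0.01,"turn":0,"jaw":1},{"tx":-0.037,"ty":0.015,"tz":0.01,"turn":0,"jaw":1},{"tx":-0.037,"ty":0.015,"tz":0.01,"turn":0,"jaw":1},{"tx":-0.03,"ty":0.015,"tz":0.01,"turn":0,"jaw":1},{"tx":-0.015,"ty":0.008,"tz":0.01,"turn":0,"jaw":1},{"tx":0,"ty":0,"tz":0,"turn":0,"jaw":1},{"tx":0,"ty":0,"tz":0,"turn":0,"jaw":1}]'; python3 go.py .669 -.0627 .14 7.4
```

```text
time: 2.68
ee_pos: [0.6621, -0.0574, 0.1541]
eef_rot: [0.001, 0.664, 0.748, -0.007]
force: [-0.5, 0.7, -0.3]
grip_width: 0.0938
t 2.68 p [ 0.6621 -0.0574  0.1541] h 6.78 tilt 0.85deg w 0.0938 F [-0.5  0.7 -0.3] j7 0.36
need tool mm [-5.9  6.4 14.1] turn -0.6
```

```bash
python3 -m inch '[{"tx":-0.006,"ty":0.0064,"tz":0.014,"turn":-0.6,"jaw":0},{"tx":0,"ty":0,"tz":0,"turn":0,"jaw":0}]'; python3 go.py .669 -.0627 .031 7.4
python3 - <<'E'
from workcell import grab_frame
from h import *
f=grab_frame("wrist"); np.savez("/tmp/w.npz",**f); cv2.imwrite("pics/w1.png",f["frame"][:,:,::-1])
C=cloud(f); z=C[...,2]; m=((f["depth"]>0)&(z>.013)&(z<.1)).astype(np.uint8)
nl,L,S,c=cv2.connectedComponentsWithStats(m)
for i in range(1,nl):
    if S[i,4]<100: continue
    q=C[L==i]; zt=np.percentile(q[:,2],90); top=q[q[:,2]>zt-.006]
    print(c[i].round(),S[i,4],"ztop %.4f"%zt,top[:,:2].mean(0).round(4),cv2.minAreaRect((top[:,:2]*1000).astype(np.float32)))
E
```

```text
time: 2.85
ee_pos: [0.6686, -0.0619, 0.1398]
eef_rot: [0.001, 0.66, 0.751, -0.007]
force: [-0.5, -0.0, -0.2]
grip_width: 0.0837
t 2.85 p [ 0.6686 -0.0619  0.1398] h 7.42 tilt 0.85deg w 0.0837 F [-0.5 -0.  -0.2] j7 0.38
need tool mm [  0.3   1.4 108.8] turn 0.0
[141.  20.] 2907 ztop 0.0786 [0.5719 0.0565] ((571.2178344726562, 55.614383697509766), (35.246150970458984, 16.446632385253906), 6.93204402923584)
[509.  23.] 123 ztop 0.0468 [0.8413 0.0969] ((840.5774536132812, 98.87490844726562), (6.183838844299316, 21.87499237060547), 8.70120906829834)
[13. 79.] 1673 ztop 0.0415 [0.4616 0.0071] ((459.8599853515625, 7.232378005981445), (39.30219650268555, 10.472025871276855), 89.88459014892578)
[134. 173.] 3095 ztop 0.0211 [ 0.5636 -0.0611] ((561.9789428710938, -61.51249313354492), (41.4820556640625, 61.070556640625), 61.67668533325195)
[251. 212.] 1538 ztop 0.0229 [ 0.6697 -0.0822] ((669.8070678710938, -83.28058624267578), (18.0610294342041, 69.07813262939453), 6.839506149291992)
[455. 235.] 1716 ztop 0.0801 [ 0.8249 -0.0452] ((826.0184936523438, -46.79652404785156), (12.003782272338867, 18.872724533081055), 79.98167419433594)
[  8. 241.] 311 ztop 0.0382 [ 0.4501 -0.1385] ((449.4655456542969, -137.83694458007812), (5.087737560272217, 12.25643253326416), 17.10236930847168)
[104. 259.] 1095 ztop 0.0451 [ 0.5465 -0.1359] ((542.8162231445312, -136.61900329589844), (44.21342468261719, 25.44892120361328), 54.1761474609375)
```

View pics/w1.png

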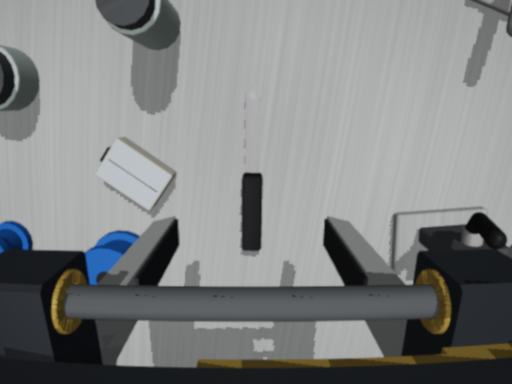

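```bash
python3 -m inch '[{"tx":0,"ty":0,"tz":0.025,"turn":0,"jaw":0},{"tx":0,"ty":0,"tz":0.025,"turn":0,"jaw":0},{"tx":0,"ty":0,"tz":0.025,"turn":0,"jaw":0},{"tx":0,"ty":0,"tz":0.015,"turn":0,"jaw":0},{"tx":0,"ty":0,"tz":0.005,"turn":0,"jaw":0},{"tx":0,"ty":0,"tz":0,"turn":0,"jaw":0},{"tx":0,"ty":0,"tz":0,"turn":0,"jaw":0}]'; python3 go.py .668 -.0627 .031 7.4
```

```text
time: 3.48
ee_pos: [0.6694, -0.0524, 0.051]
eef_rot: [0.002, 0.657, 0.754, -0.003]
force: [-0.0, -0.4, 0.4]
grip_width: 0.047
t 3.48 p [ 0.6694 -0.0524  0.051 ] h 7.82 tilt 0.41deg w 0.0470 F [-0.  -0.4  0.4] j7 0.42
need tool mm [-9.8 -2.8 20.1] turn 0.4
```

```bash
python3 -m inch '[{"tx":-0.01,"ty":-0.003,"tz":0.008,"turn":0,"jaw":-0.1},{"tx":0,"ty":0,"tz":0.008,"turn":0,"jaw":-0.1},{"tx":0,"ty":0,"tz":0,"turn":0,"jaw":-0.1}]'; python3 go.py .668 -.0627 .031 7.4
```

```text
time: 3.73
ee_pos: [0.6695, -0.0625, 0.0376]
eef_rot: [0.004, 0.657, 0.754, -0.001]
force: [-0.8, -0.6, 0.3]
grip_width: 0.0422
t 3.73 p [ 0.6695 -0.0625  0.0376] h 7.92 tilt 0.45deg w 0.0422 F [-0.8 -0.6  0.3] j7 0.45
need tool mm [ 0.1 -1.5  6.6] turn 0.5
```

```bash
python3 -m inch '[{"tx":0,"ty":-0.0015,"tz":0.007,"turn":0.5,"jaw":-0.1},{"tx":0,"ty":0,"tz":0,"turn":0,"jaw":-0.1}]'; python3 go.py .668 -.0627 .031 7.4; python3 -m inch '[{"tx":0,"ty":0,"tz":0,"turn":0,"jaw":-1},{"tx":0,"ty":0,"tz":0,"turn":0,"jaw":-1},{"tx":0,"ty":0,"tz":0,"turn":0,"jaw":-1},{"tx":0,"ty":0,"tz":0,"turn":0,"jaw":-1},{"tx":0,"ty":0,"tz":0,"turn":0,"jaw":-1},{"tx":0,"ty":0,"tz":0,"turn":0,"jaw":-1}]' 30;python3 go.py .668 -.0627 .031 7.4
```

```text
time: 3.9
ee_pos: [0.6681, -0.0636, 0.0305]
eef_rot: [0.004, 0.661, 0.751, -0.001]
force: [-0.4, 0.5, -0.4]
grip_width: 0.0426
t 3.90 p [ 0.6681 -0.0636  0.0305] h 7.31 tilt 0.48deg w 0.0426 F [-0.4  0.5 -0.4] j7 0.44
need tool mm [ 0.9 -0.  -0.5] turn -0.1
time: 4.4
ee_pos: [0.6684, -0.0636, 0.0308]
eef_rot: [0.004, 0.661, 0.751, -0.001]
force: [0.5, 0.1, -0.1]
grip_width: 0.0176
t 4.40 p [ 0.6684 -0.0636  0.0308] h 7.29 tilt 0.49deg w 0.0176 F [ 0.5  0.1 -0.1] j7 0.44
need tool mm [ 0.9 -0.2 -0.2] turn -0.1
```

```bash
python3 -m inch '[{"tx":0,"ty":0,"tz":-0.02,"turn":0,"jaw":-1},{"tx":0,"ty":0,"tz":-0.03,"turn":0,"jaw":-1},{"tx":0,"ty":0,"tz":-0.035,"turn":0,"jaw":-1},{"tx":0,"ty":0,"tz":-0.035,"turn":0,"jaw":-1},{"tx":0,"ty":0,"tz":-0.02,"turn":0,"jaw":-1},{"tx":0,"ty":0,"tz":0,"turn":0,"jaw":-1}]';python3 go.py .5614 .376 .15 93.5
```

```text
time: 4.9
ee_pos: [0.6659, -0.0627, 0.1747]
eef_rot: [0.002, 0.661, 0.751, -0.003]
force: [0.2, -0.3, -0.2]
grip_width: 0.0178
t 4.90 p [ 0.6659 -0.0627  0.1747] h 7.27 tilt 0.40deg w 0.0178 F [ 0.2 -0.3 -0.2] j7 0.37
need tool mm [448.6 -48.1  21.5] turn -86.2
```

```bash
python3 -m inch '[{"tx":0,"ty":0,"tz":0,"turn":-6,"jaw":-1},{"tx":0,"ty":0,"tz":0,"turn":-7,"jaw":-1},{"tx":0,"ty":0,"tz":0,"turn":-7,"jaw":-1},{"tx":0,"ty":0,"tz":0,"turn":-7,"jaw":-1},{"tx":0,"ty":0,"tz":0,"turn":-7,"jaw":-1},{"tx":0,"ty":0,"tz":0,"turn":-7,"jaw":-1},{"tx":0,"ty":0,"tz":0,"turn":-7,"jaw":-1},{"tx":0,"ty":0,"tz":0,"turn":-7,"jaw":-1},{"tx":0,"ty":0,"tz":0,"turn":-7,"jaw":-1},{"tx":0,"ty":0,"tz":0,"turn":-7,"jaw":-1},{"tx":0,"ty":0,"tz":0,"turn":-7,"jaw":-1},{"tx":0,"ty":0,"tz":0,"turn":-4,"jaw":-1}]';python3 go.py .5614 .376 .15 93.5
```

```text
time: 5.9
ee_pos: [0.6641, -0.0609, 0.1701]
eef_rot: [-0.001, 0.005, 1.0, -0.003]
force: [0.5, -0.2, -1.2]
grip_width: 0.0177
t 5.90 p [ 0.6641 -0.0609  0.1701] h 89.40 tilt 0.35deg w 0.0177 F [ 0.5 -0.2 -1.2] j7 1.64
need tool mm [107.3 435.9  17.8] turn -4.1
```

```bash
python3 -m inch '[{"tx":0.002,"ty":0.02,"tz":0,"turn":-4,"jaw":-1},{"tx":0.006,"ty":0.038,"tz":0,"turn":0,"jaw":-1},{"tx":0.006,"ty":0.038,"tz":0,"turn":0,"jaw":-1},{"tx":0.007,"ty":0.038,"tz":0,"turn":0,"jaw":-1},{"tx":0.007,"ty":0.038,"tz":0,"turn":0,"jaw":-1},{"tx":0.007,"ty":0.038,"tz":0,"turn":0,"jaw":-1},{"tx":0.007,"ty":0.038,"tz":0,"turn":0,"jaw":-1},{"tx":0.007,"ty":0.038,"tz":0,"turn":0,"jaw":-1},{"tx":0.007,"ty":0.036,"tz":0,"turn":0,"jaw":-1},{"tx":0.007,"ty":0.03,"tz":0,"turn":0,"jaw":-1},{"tx":0.007,"ty":0.02,"tz":0,"turn":0,"jaw":-1},{"tx":0,"ty":0,"tz":0,"turn":0,"jaw":-1}]';python3 go.py .5614 .376 .10 93.5
```

```text
time: 6.9
ee_pos: [0.5629, 0.3188, 0.1589]
eef_rot: [-0.005, -0.032, 0.999, -0.004]
force: [0.5, 1.2, -1.6]
grip_width: 0.0175
t 6.90 p [0.5629 0.3188 0.1589] h 93.64 tilt 0.70deg w 0.0175 F [ 0.5  1.2 -1.6] j7 1.06
need tool mm [-2.8 57.6 58.5] turn 0.1
```

```bash
python3 -m inch '[{"tx":0,"ty":0.018,"tz":0.01,"turn":0,"jaw":-1},{"tx":0,"ty":0.02,"tz":0.015,"turn":0,"jaw":-1},{"tx":0,"ty":0.015,"tz":0.015,"turn":0,"jaw":-1},{"tx":0,"ty":0,"tz":0.01,"turn":0,"jaw":-1},{"tx":0,"ty":0,"tz":0,"turn":0,"jaw":-1}]';python3 go.py .5614 .376 .036 93.5
python3 - <<'E'
from workcell import grab_frame
from h import *
f=grab_frame("wrist"); cv2.imwrite("pics/w2.png",f["frame"][:,:,::-1])
E
```

```text
time: 7.32
ee_pos: [0.5573, 0.3741, 0.1044]
eef_rot: [-0.006, -0.033, 0.999, -0.004]
force: [0.8, -1.1, -1.1]
grip_width: 0.0179
t 7.32 p [0.5573 0.3741 0.1044] h 93.81 tilt 0.77deg w 0.0179 F [ 0.8 -1.1 -1.1] j7 0.99
need tool mm [-5.1  2.1 68.3] turn 0.3
```

View pics/w2.png

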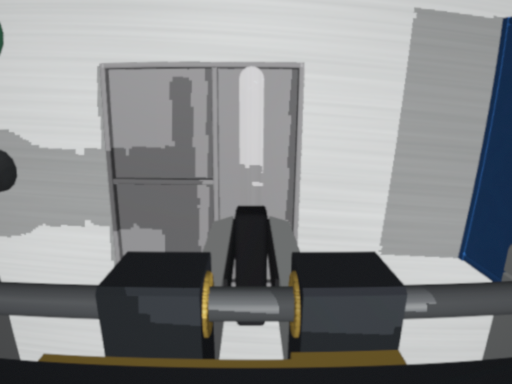

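```bash
python3 -m inch '[{"tx":-0.005,"ty":0.002,"tz":0.012,"turn":0.3,"jaw":-1},{"tx":0,"ty":0,"tz":0.015,"turn":0,"jaw":-1},{"tx":0,"ty":0,"tz":0.01,"turn":0,"jaw":-1},{"tx":0,"ty":0,"tz":0.005,"turn":0,"jaw":-1},{"tx":0,"ty":0,"tz":0,"turn":0,"jaw":-1}]';python3 go.py .5614 .376 .036 93.5
```

```text
time: 7.78
ee_pos: [0.5656, 0.3726, 0.0625]
eef_rot: [-0.004, -0.028, 1.0, -0.003]
force: [0.1, -0.4, -0.2]
grip_width: 0.0179
t 7.78 p [0.5656 0.3726 0.0625] h 93.18 tilt 0.58deg w 0.0179 F [ 0.1 -0.4 -0.2] j7 0.99
need tool mm [ 3.7  3.8 26.5] turn -0.3
```

```bash
python3 -m inch '[{"tx":0.004,"ty":0.004,"tz":0.01,"turn":-0.3,"jaw":-1},{"tx":0,"ty":0,"tz":0.008,"turn":0,"jaw":-1},{"tx":0,"ty":0,"tz":0,"turn":0,"jaw":-1}]';python3 go.py .5614 .376 .036 93.5
```

```text
time: 8.03
ee_pos: [0.5619, 0.3759, 0.044]
eef_rot: [-0.003, -0.03, 1.0, -0.003]
force: [-0.4, -1.2, 0.4]
grip_width: 0.0176
t 8.03 p [0.5619 0.3759 0.044 ] h 93.42 tilt 0.50deg w 0.0176 F [-0.4 -1.2  0.4] j7 0.99
need tool mm [0.4 0.2 8. ] turn -0.1
```

```bash
python3 -m inch '[{"tx":0,"ty":0,"tz":0.005,"turn":0,"jaw":-1},{"tx":0,"ty":0,"tz":0.004,"turn":0,"jaw":-1},{"tx":0,"ty":0,"tz":0,"turn":0,"jaw":-1}]';python3 go.py .5614 .376 .036 93.5
```

```text
time: 8.28
ee_pos: [0.562, 0.3763, 0.0346]
eef_rot: [-0.003, -0.03, 1.0, -0.002]
force: [-1.1, -0.8, 2.8]
grip_width: 0.0179
t 8.28 p [0.562  0.3763 0.0346] h 93.45 tilt 0.45deg w 0.0179 F [-1.1 -0.8  2.8] j7 0.99
need tool mm [ 0.6 -0.3 -1.3] turn -0.1
```

```bash
python3 -m inch '[{"tx":0,"ty":0,"tz":0,"turn":0,"jaw":-0.3},{"tx":0,"ty":0,"tz":0,"turn":0,"jaw":-0.3},{"tx":0,"ty":0,"tz":0,"turn":0,"jaw":-0.3},{"tx":0,"ty":0,"tz":0,"turn":0,"jaw":-0.3},{"tx":0,"ty":0,"tz":-0.02,"turn":0,"jaw":-0.3},{"tx":0,"ty":0,"tz":-0.035,"turn":0,"jaw":-0.3},{"tx":0,"ty":0,"tz":-0.035,"turn":0,"jaw":0.5},{"tx":0,"ty":0,"tz":-0.03,"turn":0,"jaw":1},{"tx":0,"ty":0,"tz":0,"turn":0,"jaw":1}]';python3 go.py .553 -.1525 .14 0
python3 - <<'E'
from workcell import grab_frame
from h import *
f=grab_frame("wrist"); cv2.imwrite("pics/w3.png",f["frame"][:,:,::-1])
E
```

```text
time: 9.03
ee_pos: [0.5618, 0.3763, 0.1575]
eef_rot: [-0.005, -0.03, 1.0, -0.004]
force: [0.6, 0.3, -0.3]
grip_width: 0.0495
t 9.03 p [0.5618 0.3763 0.1575] h 93.45 tilt 0.67deg w 0.0495 F [ 0.6  0.3 -0.3] j7 0.98
need tool mm [  40.4 -527.2   21.6] turn 93.5
```

View pics/w3.png

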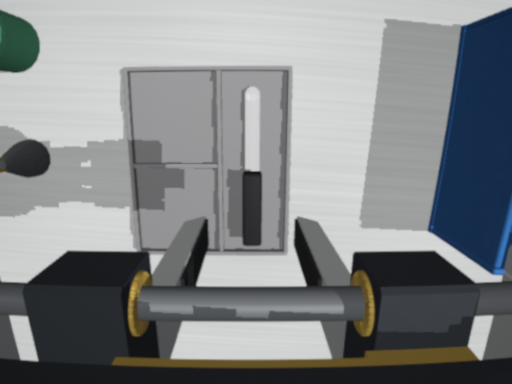

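```bash
python3 -m inch '[{"tx":0,"ty":0,"tz":0,"turn":7,"jaw":1},{"tx":0,"ty":0,"tz":0,"turn":7,"jaw":1},{"tx":0,"ty":0,"tz":0,"turn":7,"jaw":1},{"tx":0,"ty":0,"tz":0,"turn":7,"jaw":1},{"tx":0,"ty":0,"tz":0,"turn":7,"jaw":1},{"tx":0,"ty":0,"tz":0,"turn":7,"jaw":1},{"tx":0,"ty":0,"tz":0,"turn":7,"jaw":1},{"tx":0,"ty":0,"tz":0,"turn":7,"jaw":1},{"tx":0,"ty":0,"tz":0,"turn":7,"jaw":1},{"tx":0,"ty":0,"tz":0,"turn":7,"jaw":1},{"tx":0,"ty":0,"tz":0,"turn":7,"jaw":1},{"tx":0,"ty":0,"tz":0,"turn":5,"jaw":1}]';python3 go.py .553 -.1525 .14 3.5
```

```text
time: 10.08
ee_pos: [0.5579, 0.3729, 0.1451]
eef_rot: [-0.001, 0.647, 0.763, -0.011]
force: [-1.2, -0.1, 0.0]
grip_width: 0.0939
t 10.08 p [0.5579 0.3729 0.1451] h 9.40 tilt 1.29deg w 0.0939 F [-1.2 -0.1  0. ] j7 -0.31
need tool mm [-517.4  -90.6   13.1] turn 5.9
```

```bash
python3 -m inch '[{"tx":-0.036,"ty":-0.001,"tz":-0.003,"turn":5.9,"jaw":1},{"tx":-0.038,"ty":0,"tz":-0.002,"turn":0,"jaw":1},{"tx":-0.038,"ty":0,"tz":-0.002,"turn":0,"jaw":1},{"tx":-0.038,"ty":-0.004,"tz":-0.002,"turn":0,"jaw":1},{"tx":-0.038,"ty":-0.004,"tz":-0.002,"turn":0,"jaw":1},{"tx":-0.038,"ty":-0.004,"tz":-0.002,"turn":0,"jaw":1},{"tx":-0.038,"ty":-0.004,"tz":0,"turn":0,"jaw":1},{"tx":-0.038,"ty":-0.004,"tz":0,"turn":0,"jaw":1},{"tx":-0.038,"ty":-0.004,"tz":0,"turn":0,"jaw":1},{"tx":-0.038,"ty":-0.004,"tz":0,"turn":0,"jaw":1},{"tx":-0.038,"ty":-0.004,"tz":0,"turn":0,"jaw":1},{"tx":-0.038,"ty":-0.004,"tz":0,"turn":0,"jaw":1}]';python3 go.py .553 -.1525 .10 3.5
```

```text
time: 11.08
ee_pos: [0.5428, -0.0916, 0.1554]
eef_rot: [-0.002, 0.684, 0.73, -0.016]
force: [0.7, 0.6, 0.9]
grip_width: 0.094
t 11.08 p [ 0.5428 -0.0916  0.1554] h 3.70 tilt 1.90deg w 0.0940 F [0.7 0.6 0.9] j7 0.32
need tool mm [-60.4   7.7  56.4] turn 0.2
```

```bash
python3 -m inch '[{"tx":-0.03,"ty":0.004,"tz":0.005,"turn":0,"jaw":1},{"tx":-0.02,"ty":0.003,"tz":0.01,"turn":0,"jaw":1},{"tx":-0.005,"ty":0,"tz":0.015,"turn":0,"jaw":1},{"tx":0,"ty":0,"tz":0.01,"turn":0,"jaw":1},{"tx":0,"ty":0,"tz":0,"turn":0,"jaw":1},{"tx":0,"ty":0,"tz":0,"turn":0,"jaw":1}]';python3 go.py .553 -.1525 .04 3.5
python3 - <<'E'
from workcell import grab_frame,telemetry
from scipy.spatial.transform import Rotation as R
q=telemetry.get_state()["eef_rot"];print(R.from_quat([q[1],q[2],q[3],q[0]]).as_matrix().round(3))
from h import *
f=grab_frame("wrist"); cv2.imwrite("pics/w4.png",f["frame"][:,:,::-1])
E
```

```text
time: 11.58
ee_pos: [0.548, -0.1601, 0.1122]
eef_rot: [-0.002, 0.688, 0.725, -0.019]
force: [-0.4, -0.3, 0.6]
grip_width: 0.0939
t 11.58 p [ 0.548  -0.1601  0.1122] h 2.98 tilt 2.18deg w 0.0939 F [-0.4 -0.3  0.6] j7 0.47
need tool mm [ 9.   7.6 71.8] turn -0.5
[[-0.053  0.998 -0.029]
 [ 0.998  0.052 -0.025]
 [-0.023 -0.03  -0.999]]
```

View pics/w4.png

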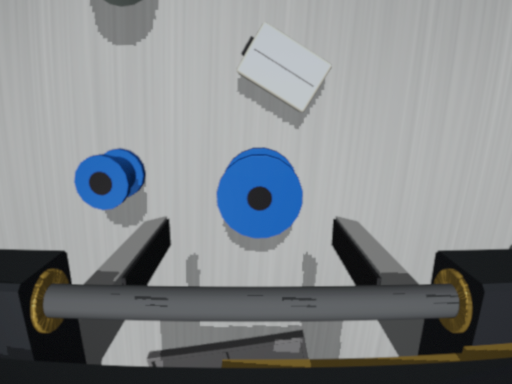

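```bash
python3 -m inch '[{"tx":0.009,"ty":0.0076,"tz":0.01,"turn":-0.5,"jaw":1},{"tx":0,"ty":0,"tz":0.012,"turn":0,"jaw":1},{"tx":0,"ty":0,"tz":0.012,"turn":0,"jaw":1},{"tx":0,"ty":0,"tz":0.006,"turn":0,"jaw":1},{"tx":0,"ty":0,"tz":0,"turn":0,"jaw":1},{"tx":0,"ty":0,"tz":0,"turn":0,"jaw":1}]';python3 go.py .553 -.1525 .04 3.5
```

```text
time: 12.13
ee_pos: [0.5559, -0.1452, 0.068]
eef_rot: [-0.002, 0.682, 0.731, -0.018]
force: [0.4, 1.2, 0.4]
grip_width: 0.094
t 12.13 p [ 0.5559 -0.1452  0.068 ] h 3.99 tilt 2.08deg w 0.0940 F [0.4 1.2 0.4] j7 0.50
need tool mm [-6.4 -2.5 28.3] turn 0.5
```

```bash
python3 -m inch '[{"tx":-0.0064,"ty":-0.0025,"tz":0.01,"turn":0.5,"jaw":1},{"tx":0,"ty":0,"tz":0.008,"turn":0,"jaw":1},{"tx":0,"ty":0,"tz":0.004,"turn":0,"jaw":1},{"tx":0,"ty":0,"tz":0.002,"turn":0,"jaw":1},{"tx":0,"ty":0,"tz":0,"turn":0,"jaw":1}]';python3 go.py .553 -.1525 .04 3.5
```

```text
time: 12.55
ee_pos: [0.5527, -0.154, 0.0421]
eef_rot: [-0.002, 0.686, 0.727, -0.018]
force: [0.6, -0.2, 0.4]
grip_width: 0.0939
t 12.55 p [ 0.5527 -0.154   0.0421] h 3.35 tilt 2.08deg w 0.0939 F [ 0.6 -0.2  0.4] j7 0.52
need tool mm [1.6 0.4 2.1] turn -0.1
```

```bash
python3 -m inch '[{"tx":0.0015,"ty":0,"tz":0.002,"turn":0,"jaw":1},{"tx":0,"ty":0,"tz":0,"turn":0,"jaw":-1},{"tx":0,"ty":0,"tz":0,"turn":0,"jaw":-1},{"tx":0,"ty":0,"tz":0,"turn":0,"jaw":-1},{"tx":0,"ty":0,"tz":0,"turn":0,"jaw":-1},{"tx":0,"ty":0,"tz":0,"turn":0,"jaw":-1},{"tx":0,"ty":0,"tz":0,"turn":0,"jaw":-1}]' 25;python3 go.py .553 -.1525 .04 3.5
```

```text
time: 13.13
ee_pos: [0.5532, -0.1524, 0.0407]
eef_rot: [-0.001, 0.686, 0.728, -0.018]
force: [-0.3, 0.1, -0.8]
grip_width: 0.0612
t 13.13 p [ 0.5532 -0.1524  0.0407] h 3.36 tilt 2.02deg w 0.0612 F [-0.3  0.1 -0.8] j7 0.52
need tool mm [-0.1 -0.2  0.7] turn -0.1
```

Gripped (61.2 mm). Lift and carry to the far square (0.591, 0.304).

```bash
python3 -m inch '[{"tx":0,"ty":0,"tz":-0.015,"turn":0,"jaw":-1},{"tx":0,"ty":0,"tz":-0.025,"turn":0,"jaw":-1},{"tx":0,"ty":0,"tz":-0.035,"turn":0,"jaw":-1},{"tx":0,"ty":0,"tz":-0.035,"turn":0,"jaw":-1},{"tx":0,"ty":0,"tz":-0.03,"turn":0,"jaw":-1},{"tx":0,"ty":0,"tz":-0.01,"turn":0,"jaw":-1},{"tx":0,"ty":0,"tz":0,"turn":0,"jaw":-1}]';python3 go.py .5909 .3038 .17 3.5
```

```text
time: 13.72
ee_pos: [0.5555, -0.1488, 0.1956]
eef_rot: [-0.003, 0.686, 0.727, -0.019]
force: [0.1, 0.5, -0.9]
grip_width: 0.0609
t 13.72 p [ 0.5555 -0.1488  0.1956] h 3.31 tilt 2.22deg w 0.0609 F [ 0.1  0.5 -0.9] j7 0.40
need tool mm [450.2  62.3  13.9] turn -0.2
```

```bash
python3 -m inch '[{"tx":0.02,"ty":0.003,"tz":0,"turn":0,"jaw":-1},{"tx":0.035,"ty":0.005,"tz":0,"turn":0,"jaw":-1},{"tx":0.037,"ty":0.005,"tz":0,"turn":0,"jaw":-1},{"tx":0.037,"ty":0.005,"tz":0,"turn":0,"jaw":-1},{"tx":0.037,"ty":0.005,"tz":0,"turn":0,"jaw":-1},{"tx":0.037,"ty":0.005,"tz":0,"turn":0,"jaw":-1},{"tx":0.037,"ty":0.005,"tz":0,"turn":0,"jaw":-1},{"tx":0.037,"ty":0.005,"tz":0,"turn":0,"jaw":-1},{"tx":0.037,"ty":0.005,"tz":0,"turn":0,"jaw":-1},{"tx":0.037,"ty":0.005,"tz":0,"turn":0,"jaw":-1},{"tx":0.037,"ty":0.005,"tz":0,"turn":0,"jaw":-1},{"tx":0.025,"ty":0.003,"tz":0,"turn":0,"jaw":-1}]';python3 go.py .5909 .3038 .12 3.5
```

```text
time: 14.72
ee_pos: [0.5836, 0.277, 0.1685]
eef_rot: [-0.005, 0.69, 0.723, -0.025]
force: [-0.4, -1.3, -0.9]
grip_width: 0.0611
t 14.72 p [0.5836 0.277  0.1685] h 2.60 tilt 2.89deg w 0.0611 F [-0.4 -1.3 -0.9] j7 -0.28
need tool mm [27.7 10.5 47.4] turn -0.9
```

```bash
sed -i 's/^h=np/print("toolz deg world xy",np.degrees(M[:2,2]).round(2)," tool-frame x,y of up:",np.degrees(M[2,:2]).round(2));h=np/' go.py; python3 -m inch '[{"tx":0.014,"ty":0.005,"tz":0.01,"turn":-0.9,"jaw":-1},{"tx":0.012,"ty":0.005,"tz":0.012,"turn":0,"jaw":-1},{"tx":0,"ty":0,"tz":0.012,"turn":0,"jaw":-1},{"tx":0,"ty":0,"tz":0.006,"turn":0,"jaw":-1},{"tx":0,"ty":0,"tz":0,"turn":0,"jaw":-1},{"tx":0,"ty":0,"tz":0,"turn":0,"jaw":-1}]';python3 go.py .5909 .3038 .08 3.5
```

```text
time: 15.22
ee_pos: [0.5854, 0.31, 0.115]
eef_rot: [-0.008, 0.681, 0.732, -0.029]
force: [0.1, -1.1, -1.0]
grip_width: 0.0611
toolz deg world xy [-2.92 -1.84]  tool-frame x,y of up: [-1.63 -3.05]
t 15.22 p [0.5854 0.31   0.115 ] h 4.05 tilt 3.46deg w 0.0611 F [ 0.1 -1.1 -1. ] j7 -0.28
need tool mm [-5.6  6.9 34.8] turn 0.5
```

```bash
python3 -m inch '[{"tx":0,"ty":0,"tz":0,"turn":0,"jaw":-1},{"tx":0,"ty":0,"tz":0,"turn":0,"jaw":-1},{"tx":0,"ty":0,"tz":0,"turn":0,"jaw":-1}]' >/dev/null;python3 go.py|head -1;  python3 -m inch '[{"tx":0,"ty":0.007,"tz":0,"turn":0,"jaw":-1},{"tx":0,"ty":0,"tz":0,"turn":0,"jaw":-1}]'>/dev/null;python3 go.py|head -1;  python3 -m inch '[{"tx":-0.006,"ty":0,"tz":0,"turn":0,"jaw":-1},{"tx":0,"ty":0,"tz":0,"turn":0,"jaw":-1}]'>/dev/null;python3 go.py|head -1; python3 -m inch '[{"tx":0,"ty":0,"tz":-0.03,"turn":0,"jaw":-1},{"tx":0,"ty":0,"tz":0,"turn":0,"jaw":-1}]'>/dev/null;python3 go.py .5909 .3038 .08 3.5
```

```text
toolz deg world xy [-2.9  -1.84]  tool-frame x,y of up: [-1.64 -3.02]
toolz deg world xy [-2.81 -1.77]  tool-frame x,y of up: [-1.58 -2.92]
toolz deg world xy [-2.75 -1.75]  tool-frame x,y of up: [-1.56 -2.86]
toolz deg world xy [-2.8 -1.8]  tool-frame x,y of up: [-1.61 -2.91]
t 15.97 p [0.597  0.3007 0.1481] h 3.73 tilt 3.33deg w 0.0612 F [ 1.4  0.7 -0.6] j7 -0.28
need tool mm [ 5.4 -2.4 68.2] turn 0.2
```

```bash
python3 -m inch '[{"tx":0,"ty":0.02,"tz":0,"turn":0,"jaw":-1},{"tx":0,"ty":0.02,"tz":0,"turn":0,"jaw":-1},{"tx":0,"ty":0.02,"tz":0,"turn":0,"jaw":-1},{"tx":0,"ty":0,"tz":0,"turn":0,"jaw":-1},{"tx":0,"ty":0,"tz":0,"turn":0,"jaw":-1}]' >/dev/null;python3 go.py;  python3 -m inch '[{"tx":0,"ty":-0.02,"tz":0,"turn":0,"jaw":-1},{"tx":0,"ty":-0.02,"tz":0,"turn":0,"jaw":-1},{"tx":0,"ty":-0.02,"tz":0,"turn":0,"jaw":-1},{"tx":0,"ty":0,"tz":0,"turn":0,"jaw":-1},{"tx":0,"ty":0,"tz":0,"turn":0,"jaw":-1}]'>/dev/null;python3 go.py .5909 .3038 .08 3.5
```

```text
toolz deg world xy [-2.64 -1.63]  tool-frame x,y of up: [-1.45 -2.74]
t 16.38 p [0.6595 0.3049 0.1479] h 3.78 tilt 3.11deg w 0.0612 F [-0.  -0.1 -0.5] j7 -0.23
toolz deg world xy [-2.68 -1.65]  tool-frame x,y of up: [-1.47 -2.78]
t 16.80 p [0.5957 0.2994 0.1503] h 3.71 tilt 3.14deg w 0.0612 F [ 0.7 -0.2 -1.1] j7 -0.27
need tool mm [ 6.5 -1.1 70.3] turn 0.2
```

```bash
python3 -m inch '[{"tx":0,"ty":0.041,"tz":0,"turn":0,"jaw":-1},{"tx":0,"ty":0.041,"tz":0,"turn":0,"jaw":-1},{"tx":0,"ty":0.041,"tz":0,"turn":0,"jaw":-1},{"tx":0,"ty":0.041,"tz":0,"turn":0,"jaw":-1},{"tx":0,"ty":0,"tz":0,"turn":0,"jaw":-1},{"tx":0,"ty":0,"tz":0,"turn":0,"jaw":-1}]' >/dev/null;python3 go.py;  python3 -m inch '[{"tx":0,"ty":-0.041,"tz":0,"turn":0,"jaw":-1},{"tx":0,"ty":0,"tz":0,"turn":0,"jaw":-1},{"tx":0,"ty":-0.041,"tz":0,"turn":0,"jaw":-1},{"tx":0,"ty":0,"tz":0,"turn":0,"jaw":-1},{"tx":0,"ty":-0.041,"tz":0,"turn":0,"jaw":-1},{"tx":0,"ty":0,"tz":0,"turn":0,"jaw":-1},{"tx":0,"ty":-0.041,"tz":0,"turn":0,"jaw":-1},{"tx":0,"ty":0,"tz":0,"turn":0,"jaw":-1},{"tx":0,"ty":0,"tz":0,"turn":0,"jaw":-1}]'>/dev/null;python3 go.py .5909 .3038 .08 3.5
```

```text
toolz deg world xy [-2.95 -1.63]  tool-frame x,y of up: [-1.42 -3.06]
t 17.30 p [0.7621 0.3112 0.1392] h 3.98 tilt 3.38deg w 0.0612 F [-0.8  0.3 -0.6] j7 -0.19
toolz deg world xy [-4.5  -2.46]  tool-frame x,y of up: [-2.16 -4.66]
t 18.05 p [0.5981 0.2928 0.1348] h 3.71 tilt 5.14deg w 0.0612 F [ 0.5 -0.9 -0.6] j7 -0.25
need tool mm [13.5 -2.  54.6] turn 0.2
```

```bash
python3 -m inch '[{"tx":0,"ty":0.041,"tz":0,"turn":0,"jaw":-1},{"tx":0,"ty":0,"tz":0,"turn":0,"jaw":-1},{"tx":0,"ty":0.041,"tz":0,"turn":0,"jaw":-1},{"tx":0,"ty":0,"tz":0,"turn":0,"jaw":-1},{"tx":0,"ty":0.041,"tz":0,"turn":0,"jaw":-1},{"tx":0,"ty":0,"tz":0,"turn":0,"jaw":-1},{"tx":0,"ty":0.041,"tz":0,"turn":0,"jaw":-1},{"tx":0,"ty":0,"tz":0,"turn":0,"jaw":-1},{"tx":0,"ty":0,"tz":0,"turn":0,"jaw":-1}]'>/dev/null;python3 go.py .5909 .3038 .08 3.5
```

```text
toolz deg world xy [-6.05 -3.  ]  tool-frame x,y of up: [-2.59 -6.23]
t 18.80 p [0.7439 0.2986 0.1085] h 3.65 tilt 6.76deg w 0.0613 F [-0.3 -0.2 -1. ] j7 -0.18
need tool mm [  17.  -148.3   44.2] turn 0.1
```

```bash
python3 -m inch '[{"tx":0,"ty":-0.018,"tz":0,"turn":0,"jaw":-1},{"tx":0,"ty":-0.018,"tz":0,"turn":0,"jaw":-1},{"tx":0,"ty":-0.018,"tz":0,"turn":0,"jaw":-1},{"tx":0,"ty":-0.018,"tz":0,"turn":0,"jaw":-1},{"tx":0,"ty":-0.018,"tz":0,"turn":0,"jaw":-1},{"tx":0,"ty":0,"tz":0,"turn":0,"jaw":-1},{"tx":0,"ty":0,"tz":0,"turn":0,"jaw":-1}]'>/dev/null;python3 go.py .5909 .3038 .08 3.5; for i in 1; do python3 -m inch '[{"tx":0,"ty":0,"tz":-0.01,"turn":0,"jaw":-1},{"tx":0,"ty":0,"tz":-0.01,"turn":0,"jaw":-1},{"tx":0,"ty":0,"tz":-0.01,"turn":0,"jaw":-1},{"tx":0,"ty":0,"tz":-0.01,"turn":0,"jaw":-1},{"tx":0,"ty":0,"tz":0,"turn":0,"jaw":-1}]'>/dev/null;done;python3 go.py .5909 .3038 .08 3.5
```

```text
toolz deg world xy [-5.83 -2.82]  tool-frame x,y of up: [-2.42 -6.01]
t 19.38 p [0.6517 0.2929 0.1208] h 3.71 tilt 6.49deg w 0.0612 F [ 1.  -0.5 -0.6] j7 -0.21
need tool mm [ 16.8 -55.4  46.1] turn 0.2
toolz deg world xy [-5.62 -2.73]  tool-frame x,y of up: [-2.35 -5.79]
t 19.80 p [0.6589 0.2955 0.1669] h 3.71 tilt 6.26deg w 0.0612 F [-0.3  0.4 -0.5] j7 -0.22
need tool mm [ 16.5 -58.2  92.6] turn 0.2
```

```bash
python3 -m inch '[{"tx":0,"ty":0,"tz":0,"turn":2,"jaw":-1},{"tx":0,"ty":0,"tz":0,"turn":-2,"jaw":-1},{"tx":0,"ty":0,"tz":0,"turn":2,"jaw":-1},{"tx":0,"ty":0,"tz":0,"turn":-2,"jaw":-1},{"tx":0,"ty":0,"tz":0,"turn":0,"jaw":-1}]'>/dev/null;python3 go.py;  python3 -m inch '[{"tx":0,"ty":0.006,"tz":0,"turn":0,"jaw":-1},{"tx":0,"ty":-0.006,"tz":0,"turn":0,"jaw":-1},{"tx":0,"ty":0.006,"tz":0,"turn":0,"jaw":-1},{"tx":0,"ty":-0.006,"tz":0,"turn":0,"jaw":-1},{"tx":0,"ty":0,"tz":0,"turn":0,"jaw":-1}]'>/dev/null;python3 go.py; python3 -m inch '[{"tx":0,"ty":0,"tz":-0.03,"turn":0,"jaw":-1},{"tx":0,"ty":0,"tz":0.03,"turn":0,"jaw":-1},{"tx":0,"ty":0,"tz":-0.03,"turn":0,"jaw":-1},{"tx":0,"ty":0,"tz":0.03,"turn":0,"jaw":-1},{"tx":0,"ty":0,"tz":0,"turn":0,"jaw":-1}]'>/dev/null;python3 go.py
```

```text
toolz deg world xy [-5.44 -2.68]  tool-frame x,y of up: [-2.32 -5.6 ]
t 20.22 p [0.6614 0.295  0.1691] h 3.61 tilt 6.07deg w 0.0610 F [-0.8 -0.9 -0.2] j7 -0.22
toolz deg world xy [-5.44 -2.69]  tool-frame x,y of up: [-2.35 -5.59]
t 20.63 p [0.6624 0.2946 0.1688] h 3.39 tilt 6.08deg w 0.0610 F [-0.9  0.6 -0.9] j7 -0.23
toolz deg world xy [-5.61 -2.74]  tool-frame x,y of up: [-2.4  -5.77]
t 21.05 p [0.6605 0.2945 0.1681] h 3.33 tilt 6.26deg w 0.0614 F [-2.5  0.  -4.2] j7 -0.23
```

```bash
python3 -m inch '[{"tx":0,"ty":0,"tz":-0.03,"turn":0,"jaw":-1},{"tx":0,"ty":0,"tz":0,"turn":0,"jaw":-1},{"tx":0,"ty":0,"tz":-0.03,"turn":0,"jaw":-1},{"tx":0,"ty":0,"tz":0,"turn":0,"jaw":-1},{"tx":0,"ty":0,"tz":0,"turn":0,"jaw":-1}]'>/dev/null;python3 go.py;  python3 -m inch '[{"tx":0,"ty":0,"tz":0.03,"turn":0,"jaw":-1},{"tx":0,"ty":0,"tz":0,"turn":0,"jaw":-1},{"tx":0,"ty":0,"tz":0.03,"turn":0,"jaw":-1},{"tx":0,"ty":0,"tz":0,"turn":0,"jaw":-1},{"tx":0,"ty":0,"tz":0,"turn":0,"jaw":-1}]'>/dev/null;python3 go.py
```

```text
toolz deg world xy [-5.51 -2.71]  tool-frame x,y of up: [-2.38 -5.66]
t 21.47 p [0.6672 0.2978 0.2335] h 3.28 tilt 6.15deg w 0.0612 F [-0.6 -0.3 -1.9] j7 -0.24
toolz deg world xy [-5.05 -2.47]  tool-frame x,y of up: [-2.17 -5.19]
t 21.88 p [0.6646 0.2961 0.1805] h 3.28 tilt 5.63deg w 0.0611 F [0.8 0.1 0.8] j7 -0.23
```

```bash
python3 -m inch '[{"tx":0,"ty":0,"tz":-0.03,"turn":0,"jaw":-1},{"tx":0,"ty":0,"tz":-0.03,"turn":0,"jaw":-1},{"tx":0,"ty":0,"tz":-0.03,"turn":0,"jaw":-1},{"tx":0,"ty":0,"tz":-0.015,"turn":0,"jaw":-1},{"tx":0,"ty":0,"tz":0,"turn":0,"jaw":-1}]'>/dev/null;python3 go.py;  python3 -m inch '[{"tx":0,"ty":0,"tz":0.041,"turn":0,"jaw":-1},{"tx":0,"ty":0,"tz":0,"turn":0,"jaw":-1},{"tx":0,"ty":0,"tz":0.041,"turn":0,"jaw":-1},{"tx":0,"ty":0,"tz":0,"turn":0,"jaw":-1},{"tx":0,"ty":0,"tz":0.041,"turn":0,"jaw":-1},{"tx":0,"ty":0,"tz":0,"turn":0,"jaw":-1},{"tx":0,"ty":0,"tz":0,"turn":0,"jaw":-1}]'>/dev/null;python3 go.py
```

```text
toolz deg world xy [-4.92 -2.47]  tool-frame x,y of up: [-2.18 -5.06]
t 22.30 p [0.675  0.3007 0.2983] h 3.23 tilt 5.52deg w 0.0612 F [-0.1 -0.  -0.1] j7 -0.26
toolz deg world xy [-4.18 -2.09]  tool-frame x,y of up: [-1.84 -4.3 ]
t 22.88 p [0.6714 0.2978 0.2   ] h 3.25 tilt 4.68deg w 0.0610 F [0.5 0.3 0.7] j7 -0.23
```

```bash
for i in 1 2 3; do :; done; python3 -m inch '[{"tx":0,"ty":0,"tz":-0.03,"turn":0,"jaw":-1},{"tx":0,"ty":0,"tz":-0.03,"turn":0,"jaw":-1},{"tx":0,"ty":0,"tz":-0.03,"turn":0,"jaw":-1},{"tx":0,"ty":0,"tz":-0.01,"turn":0,"jaw":-1},{"tx":0,"ty":0,"tz":0,"turn":0,"jaw":-1},{"tx":0,"ty":0,"tz":0.041,"turn":0,"jaw":-1},{"tx":0,"ty":0,"tz":0,"turn":0,"jaw":-1},{"tx":0,"ty":0,"tz":0.041,"turn":0,"jaw":-1},{"tx":0,"ty":0,"tz":0,"turn":0,"jaw":-1},{"tx":0,"ty":0,"tz":0.041,"turn":0,"jaw":-1},{"tx":0,"ty":0,"tz":0,"turn":0,"jaw":-1}]' >/dev/null; python3 go.py; python3 -m inch '[{"tx":0,"ty":0,"tz":-0.03,"turn":0,"jaw":-1},{"tx":0,"ty":0,"tz":-0.03,"turn":0,"jaw":-1},{"tx":0,"ty":0,"tz":-0.03,"turn":0,"jaw":-1},{"tx":0,"ty":0,"tz":-0.01,"turn":0,"jaw":-1},{"tx":0,"ty":0,"tz":0,"turn":0,"jaw":-1},{"tx":0,"ty":0,"tz":0.041,"turn":0,"jaw":-1},{"tx":0,"ty":0,"tz":0,"turn":0,"jaw":-1},{"tx":0,"ty":0,"tz":0.041,"turn":0,"jaw":-1},{"tx":0,"ty":0,"tz":0,"turn":0,"jaw":-1},{"tx":0,"ty":0,"tz":0.041,"turn":0,"jaw":-1},{"tx":0,"ty":0,"tz":0,"turn":0,"jaw":-1}]' >/dev/null; python3 go.py .5909 .3038 .15 3.5
```

```text
toolz deg world xy [-2.97 -1.52]  tool-frame x,y of up: [-1.35 -3.05]
t 23.80 p [0.6796 0.2999 0.2208] h 3.25 tilt 3.34deg w 0.0614 F [-1.   0.  -2.2] j7 -0.24
toolz deg world xy [-1.76 -1.01]  tool-frame x,y of up: [-0.91 -1.81]
t 24.72 p [0.6874 0.3017 0.2467] h 3.24 tilt 2.03deg w 0.0610 F [-1.4  0.1 -3.8] j7 -0.24
need tool mm [  9.1 -93.2  99.6] turn -0.3
```

```bash
python3 -m inch '[{"tx":0.002,"ty":-0.018,"tz":0,"turn":0,"jaw":-1},{"tx":0.002,"ty":-0.018,"tz":0,"turn":0,"jaw":-1},{"tx":0.002,"ty":-0.018,"tz":0,"turn":0,"jaw":-1},{"tx":0.002,"ty":-0.018,"tz":0,"turn":0,"jaw":-1},{"tx":0,"ty":-0.012,"tz":0,"turn":0,"jaw":-1},{"tx":0,"ty":0,"tz":0,"turn":0,"jaw":-1},{"tx":0,"ty":0,"tz":0.041,"turn":0,"jaw":-1},{"tx":0,"ty":0,"tz":0,"turn":0,"jaw":-1},{"tx":0,"ty":0,"tz":0.041,"turn":0,"jaw":-1},{"tx":0,"ty":0,"tz":0,"turn":0,"jaw":-1},{"tx":0,"ty":0,"tz":0.041,"turn":0,"jaw":-1},{"tx":0,"ty":0,"tz":0,"turn":0,"jaw":-1}]' >/dev/null; python3 go.py .5909 .3038 .10 3.5
```

```text
toolz deg world xy [-0.19 -0.03]  tool-frame x,y of up: [-0.02 -0.19]
t 25.72 p [0.6161 0.3094 0.1731] h 3.10 tilt 0.19deg w 0.0612 F [-1.7 -0.2 -1.9] j7 -0.28
need tool mm [ -4.2 -25.2  73.2] turn -0.4
```

```bash
python3 -m inch '[{"tx":-0.002,"ty":-0.012,"tz":0.008,"turn":-0.4,"jaw":-1},{"tx":-0.002,"ty":-0.013,"tz":0.012,"turn":0,"jaw":-1},{"tx":0,"ty":0,"tz":0.014,"turn":0,"jaw":-1},{"tx":0,"ty":0,"tz":0.014,"turn":0,"jaw":-1},{"tx":0,"ty":0,"tz":0.012,"turn":0,"jaw":-1},{"tx":0,"ty":0,"tz":0.006,"turn":0,"jaw":-1},{"tx":0,"ty":0,"tz":0,"turn":0,"jaw":-1},{"tx":0,"ty":0,"tz":0,"turn":0,"jaw":-1}]' >/dev/null; python3 go.py .5909 .3038 .075 3.5
python3 - <<'E'
from workcell import grab_frame
from h import *
f=grab_frame("scene"); cv2.imwrite("pics/s5.png",cv2.resize(f["frame"][150:340,230:480,::-1],None,fx=3,fy=3,interpolation=2))
E
```

```text
toolz deg world xy [0.67 0.47]  tool-frame x,y of up: [0.43 0.69]
t 26.38 p [0.6045 0.3075 0.1236] h 3.35 tilt 0.81deg w 0.0611 F [-0.1 -0.2 -0.6] j7 -0.26
need tool mm [ -3.2 -14.4  48.4] turn -0.2
```

View pics/s5.png

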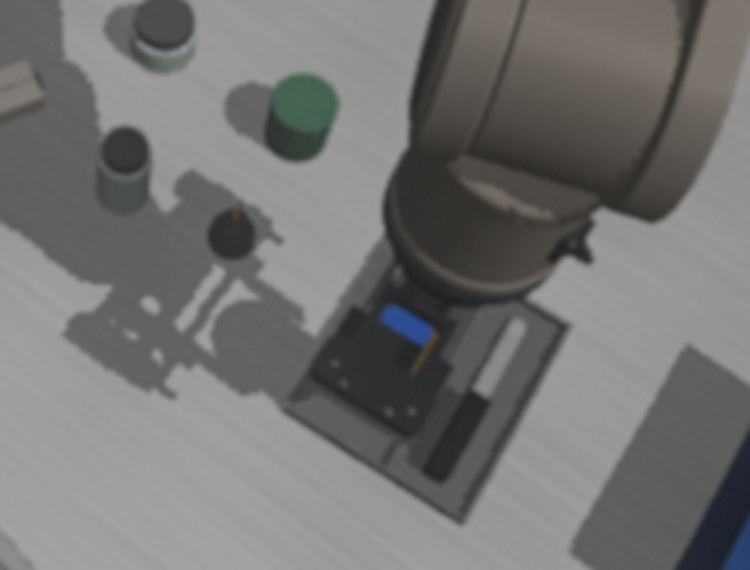

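```bash
python3 -m inch '[{"tx":-0.003,"ty":-0.012,"tz":0.006,"turn":0,"jaw":-1},{"tx":0,"ty":-0.002,"tz":0.01,"turn":0,"jaw":-1},{"tx":0,"ty":0,"tz":0.012,"turn":0,"jaw":-1},{"tx":0,"ty":0,"tz":0.01,"turn":0,"jaw":-1},{"tx":0,"ty":0,"tz":0,"turn":0,"jaw":-1},{"tx":0,"ty":0,"tz":0,"turn":0,"jaw":-1}]' >/dev/null; python3 go.py .5909 .3038 .0457 3.5
```

```text
toolz deg world xy [0.78 0.52]  tool-frame x,y of up: [0.47 0.81]
t 26.93 p [0.5931 0.3046 0.0838] h 3.33 tilt 0.94deg w 0.0611 F [0.1 0.6 0. ] j7 -0.25
need tool mm [-1.  -2.8 38.1] turn -0.2
```

```bash
python3 -m inch '[{"tx":-0.001,"ty":-0.003,"tz":0.008,"turn":0,"jaw":-1},{"tx":0,"ty":0,"tz":0.008,"turn":0,"jaw":-1},{"tx":0,"ty":0,"tz":0.005,"turn":0,"jaw":-1},{"tx":0,"ty":0,"tz":0,"turn":0,"jaw":-1}]' >/dev/null; python3 go.py .5909 .3038 .0457 3.5
```

```text
toolz deg world xy [0.8  0.52]  tool-frame x,y of up: [0.47 0.83]
t 27.27 p [0.5909 0.3036 0.0608] h 3.33 tilt 0.96deg w 0.0613 F [ 0.2 -0.2 -0.7] j7 -0.24
need tool mm [ 0.  -0.2 15.1] turn -0.2
```

```bash
python3 -m inch '[{"tx":0,"ty":0,"tz":0.006,"turn":0,"jaw":-1},{"tx":0,"ty":0,"tz":0.004,"turn":0,"jaw":-1},{"tx":0,"ty":0,"tz":0,"turn":0,"jaw":-1}]' >/dev/null; python3 go.py .5909 .3038 .0457 3.5
```

```text
toolz deg world xy [0.81 0.52]  tool-frame x,y of up: [0.47 0.84]
t 27.52 p [0.5912 0.3038 0.0497] h 3.32 tilt 0.97deg w 0.0611 F [-0.  -0.6 -0.5] j7 -0.23
need tool mm [-0.  -0.4  4. ] turn -0.2
```

```bash
python3 -m inch '[{"tx":0,"ty":0,"tz":0.003,"turn":0,"jaw":-1},{"tx":0,"ty":0,"tz":0,"turn":0,"jaw":-1}]' >/dev/null; python3 go.py .5909 .3038 .0457 3.5
```

```text
toolz deg world xy [0.82 0.52]  tool-frame x,y of up: [0.48 0.85]
t 27.68 p [0.5914 0.3039 0.0464] h 3.32 tilt 0.97deg w 0.0614 F [-0.9 -0.8 -1.2] j7 -0.23
need tool mm [-0.1 -0.5  0.7] turn -0.2
```

```bash
python3 -m inch '[{"tx":0,"ty":0,"tz":0.0012,"turn":0,"jaw":-1},{"tx":0,"ty":0,"tz":0,"turn":0,"jaw":-1}]' >/dev/null; python3 go.py .5909 .3038 .0457 3.5;  python3 -m inch '[{"tx":0,"ty":0,"tz":0,"turn":0,"jaw":0.6},{"tx":0,"ty":0,"tz":0,"turn":0,"jaw":0.6},{"tx":0,"ty":0,"tz":0,"turn":0,"jaw":0.6},{"tx":0,"ty":0,"tz":0,"turn":0,"jaw":0.6}]' ; python3 go.py .5909 .3038 .0457 3.5
```

```text
toolz deg world xy [0.86 0.6 ]  tool-frame x,y of up: [0.55 0.89]
t 27.85 p [0.5918 0.3047 0.046 ] h 3.33 tilt 1.05deg w 0.0614 F [-0.4 -0.4  0.2] j7 -0.23
need tool mm [-0.8 -0.9  0.3] turn -0.2
time: 28.18
ee_pos: [0.5923, 0.3049, 0.0467]
eef_rot: [0.002, 0.686, 0.727, 0.01]
force: [-0.1, 0.0, -0.0]
grip_width: 0.0754
toolz deg world xy [0.93 0.64]  tool-frame x,y of up: [0.59 0.96]
t 28.18 p [0.5923 0.3049 0.0467] h 3.33 tilt 1.13deg w 0.0754 F [-0.1  0.  -0. ] j7 -0.23
need tool mm [-1.  -1.5  1. ] turn -0.2
```

Released. Lift, check, and go to the squat jar at (0.441, 0.0085).

```bash
python3 -m inch '[{"tx":0,"ty":0,"tz":-0.015,"turn":0,"jaw":0.6},{"tx":0,"ty":0,"tz":-0.025,"turn":0,"jaw":0.8},{"tx":0,"ty":0,"tz":-0.025,"turn":0,"jaw":1},{"tx":0,"ty":0,"tz":-0.025,"turn":0,"jaw":1},{"tx":0,"ty":0,"tz":-0.01,"turn":0,"jaw":1},{"tx":0,"ty":0,"tz":0,"turn":0,"jaw":1}]' >/dev/null; python3 go.py .441 .0085 .16 3.5;python3 - <<'E'
from workcell import grab_frame
from h import *
f=grab_frame("wrist"); cv2.imwrite("pics/w6.png",f["frame"][:,:,::-1])
E
```

```text
toolz deg world xy [0.86 0.56]  tool-frame x,y of up: [0.51 0.89]
t 28.68 p [0.5903 0.3024 0.1542] h 3.25 tilt 1.03deg w 0.0937 F [ 1.2 -0.1  0.8] j7 -0.29
need tool mm [-284.9 -165.6  -10.9] turn -0.2
```

View pics/w6.png

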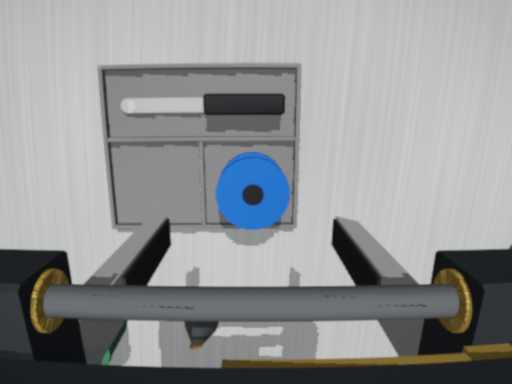

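```bash
python3 -m inch '[{"tx":-0.02,"ty":-0.012,"tz":0,"turn":0,"jaw":1},{"tx":-0.025,"ty":-0.0145,"tz":0,"turn":0,"jaw":1},{"tx":-0.025,"ty":-0.0145,"tz":0,"turn":0,"jaw":1},{"tx":-0.025,"ty":-0.0145,"tz":0,"turn":0,"jaw":1},{"tx":-0.025,"ty":-0.0145,"tz":0,"turn":0,"jaw":1},{"tx":-0.025,"ty":-0.0145,"tz":0,"turn":0,"jaw":1},{"tx":-0.025,"ty":-0.0145,"tz":0,"turn":0,"jaw":1},{"tx":-0.025,"ty":-0.0145,"tz":0,"turn":0,"jaw":1},{"tx":-0.025,"ty":-0.0145,"tz":0,"turn":0,"jaw":1},{"tx":-0.025,"ty":-0.0145,"tz":0,"turn":0,"jaw":1},{"tx":-0.02,"ty":-0.012,"tz":0,"turn":0,"jaw":1},{"tx":0,"ty":0,"tz":0,"turn":0,"jaw":1}]' >/dev/null; python3 go.py .441 .0085 .10 3.5
```

```text
toolz deg world xy [0.07 0.2 ]  tool-frame x,y of up: [0.19 0.08]
t 29.73 p [0.4369 0.0177 0.137 ] h 3.58 tilt 0.21deg w 0.0943 F [ 1.4 -0.5 -0.3] j7 0.03
need tool mm [-9.6  3.4 36.9] turn 0.1
```

```bash
python3 -m inch '[{"tx":-0.008,"ty":0.004,"tz":0.01,"turn":0,"jaw":1},{"tx":0,"ty":0,"tz":0.014,"turn":0,"jaw":1},{"tx":0,"ty":0,"tz":0.014,"turn":0,"jaw":1},{"tx":0,"ty":0,"tz":0.012,"turn":0,"jaw":1},{"tx":0,"ty":0,"tz":0.006,"turn":0,"jaw":1},{"tx":0,"ty":0,"tz":0,"turn":0,"jaw":1},{"tx":0,"ty":0,"tz":0,"turn":0,"jaw":1}]' >/dev/null; python3 go.py .441 .0085 .034 3.5
```

```text
toolz deg world xy [-0.18  0.1 ]  tool-frame x,y of up: [ 0.11 -0.18]
t 30.32 p [0.439  0.0094 0.0753] h 3.45 tilt 0.21deg w 0.0939 F [ 0.1 -0.5  0.6] j7 0.16
need tool mm [-1.1  2.1 41.3] turn -0.0
```

```bash
python3 -m inch '[{"tx":-0.001,"ty":0.002,"tz":0.01,"turn":0,"jaw":1},{"tx":0,"ty":0,"tz":0.01,"turn":0,"jaw":1},{"tx":0,"ty":0,"tz":0.01,"turn":0,"jaw":1},{"tx":0,"ty":0,"tz":0.005,"turn":0,"jaw":1},{"tx":0,"ty":0,"tz":0.002,"turn":0,"jaw":1},{"tx":0,"ty":0,"tz":0,"turn":0,"jaw":1}]' >/dev/null; python3 go.py .441 .0085 .034 3.5
```

```text
toolz deg world xy [-0.06  0.15]  tool-frame x,y of up: [ 0.15 -0.05]
t 30.82 p [0.4423 0.0095 0.0356] h 3.53 tilt 0.16deg w 0.0941 F [ 0.3 -0.5 -0.2] j7 0.24
need tool mm [-0.9 -1.4  1.6] turn 0.0
```

```bash
python3 -m inch '[{"tx":-0.001,"ty":-0.0015,"tz":0.0015,"turn":0,"jaw":1},{"tx":0,"ty":0,"tz":0,"turn":0,"jaw":-1},{"tx":0,"ty":0,"tz":0,"turn":0,"jaw":-1},{"tx":0,"ty":0,"tz":0,"turn":0,"jaw":-1},{"tx":0,"ty":0,"tz":0,"turn":0,"jaw":-1},{"tx":0,"ty":0,"tz":0,"turn":0,"jaw":-1},{"tx":0,"ty":0,"tz":0,"turn":0,"jaw":-1}]' 30; python3 go.py .441 .0085 .034 3.5;  python3 -m inch '[{"tx":0,"ty":0,"tz":-0.015,"turn":0,"jaw":-1},{"tx":0,"ty":0,"tz":-0.025,"turn":0,"jaw":-1},{"tx":0,"ty":0,"tz":-0.025,"turn":0,"jaw":-1},{"tx":0,"ty":0,"tz":-0.025,"turn":0,"jaw":-1},{"tx":0,"ty":0,"tz":-0.025,"turn":0,"jaw":-1},{"tx":0,"ty":0,"tz":-0.01,"turn":0,"jaw":-1},{"tx":0,"ty":0,"tz":0,"turn":0,"jaw":-1}]' >/dev/null; python3 go.py .503 .2984 .15 3.5
```

```text
time: 31.4
ee_pos: [0.4415, 0.0084, 0.0352]
eef_rot: [-0.001, 0.685, 0.728, 0.002]
force: [0.6, -0.1, -0.7]
grip_width: 0.0577
toolz deg world xy [0.05 0.19]  tool-frame x,y of up: [0.19 0.06]
t 31.40 p [0.4415 0.0084 0.0352] h 3.52 tilt 0.20deg w 0.0577 F [ 0.6 -0.1 -0.7] j7 0.24
need tool mm [ 0.1 -0.5  1.2] turn 0.0
toolz deg world xy [-0.2   0.07]  tool-frame x,y of up: [ 0.08 -0.19]
t 31.98 p [0.4397 0.007  0.1646] h 3.44 tilt 0.21deg w 0.0552 F [ 1.1  1.1 -0.8] j7 0.01
need tool mm [287.1  80.7  14.8] turn -0.1
```

```bash
python3 -m inch '[{"tx":0.02,"ty":0.006,"tz":0,"turn":0,"jaw":-1},{"tx":0.025,"ty":0.007,"tz":0,"turn":0,"jaw":-1},{"tx":0.025,"ty":0.007,"tz":0,"turn":0,"jaw":-1},{"tx":0.025,"ty":0.007,"tz":0,"turn":0,"jaw":-1},{"tx":0.025,"ty":0.007,"tz":0,"turn":0,"jaw":-1},{"tx":0.025,"ty":0.007,"tz":0,"turn":0,"jaw":-1},{"tx":0.025,"ty":0.007,"tz":0,"turn":0,"jaw":-1},{"tx":0.025,"ty":0.007,"tz":0,"turn":0,"jaw":-1},{"tx":0.025,"ty":0.007,"tz":0,"turn":0,"jaw":-1},{"tx":0.025,"ty":0.007,"tz":0,"turn":0,"jaw":-1},{"tx":0.02,"ty":0.006,"tz":0,"turn":0,"jaw":-1},{"tx":0,"ty":0,"tz":0,"turn":0,"jaw":-1}]' >/dev/null; python3 go.py .503 .2984 .10 3.5;python3 - <<'E'
from workcell import grab_frame
from h import *
f=grab_frame("wrist"); cv2.imwrite("pics/w7.png",f["frame"][:,:,::-1])
E
```

```text
toolz deg world xy [-0.61  0.05]  tool-frame x,y of up: [ 0.08 -0.61]
t 32.98 p [0.497  0.2877 0.1542] h 3.30 tilt 0.61deg w 0.0557 F [-0.8 -0.2 -2.3] j7 -0.38
need tool mm [10.3  7.2 54.1] turn -0.2
```

View pics/w7.png

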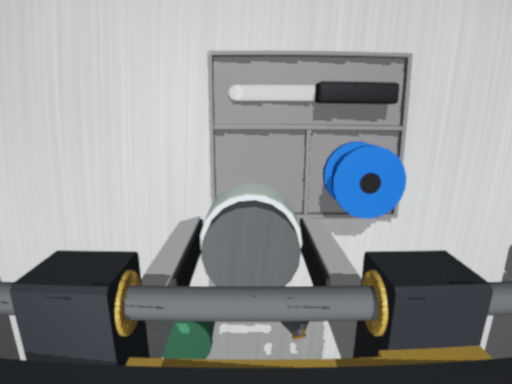

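```bash
python3 -m inch '[{"tx":0.008,"ty":0.006,"tz":0.008,"turn":0,"jaw":-1},{"tx":0,"ty":0.001,"tz":0.014,"turn":0,"jaw":-1},{"tx":0,"ty":0,"tz":0.014,"turn":0,"jaw":-1},{"tx":0,"ty":0,"tz":0.014,"turn":0,"jaw":-1},{"tx":0,"ty":0,"tz":0.01,"turn":0,"jaw":-1},{"tx":0,"ty":0,"tz":0.005,"turn":0,"jaw":-1},{"tx":0,"ty":0,"tz":0,"turn":0,"jaw":-1},{"tx":0,"ty":0,"tz":0,"turn":0,"jaw":-1}]' >/dev/null; python3 go.py .503 .2984 .04 3.5
```

```text
toolz deg world xy [-0.93 -0.32]  tool-frame x,y of up: [-0.27 -0.94]
t 33.70 p [0.5008 0.2864 0.081 ] h 2.96 tilt 0.98deg w 0.0551 F [ 0.6  0.3 -2. ] j7 -0.33
need tool mm [12.1  3.5 40.9] turn -0.5
```

```bash
python3 go.py .503 .2984 .04 3.5 | tail -1
```

```text
need tool mm [12.1  3.5 40.9] turn -0.5
```

```bash
python3 -m inch '[{"tx":0.012,"ty":0.0035,"tz":0,"turn":-0.5,"jaw":-1},{"tx":0,"ty":0,"tz":0.008,"turn":0,"jaw":-1},{"tx":0,"ty":0,"tz":0.008,"turn":0,"jaw":-1},{"tx":0,"ty":0,"tz":0.004,"turn":0,"jaw":-1},{"tx":0,"ty":0,"tz":0,"turn":0,"jaw":-1}]' >/dev/null; python3 go.py .503 .2984 .04 3.5
```

```text
toolz deg world xy [-0.79 -0.18]  tool-frame x,y of up: [-0.13 -0.8 ]
t 34.12 p [0.5046 0.3    0.061 ] h 3.51 tilt 0.81deg w 0.0553 F [-0.2  0.2 -1.8] j7 -0.32
need tool mm [-1.5 -1.4 21. ] turn 0.0
```

```bash
python3 -m inch '[{"tx":-0.0015,"ty":-0.0015,"tz":0.006,"turn":0,"jaw":-1},{"tx":0,"ty":0,"tz":0.007,"turn":0,"jaw":-1},{"tx":0,"ty":0,"tz":0.004,"turn":0,"jaw":-1},{"tx":0,"ty":0,"tz":0,"turn":0,"jaw":-1}]' >/dev/null; python3 go.py .503 .2984 .04 3.5
```

```text
toolz deg world xy [-0.8 -0.2]  tool-frame x,y of up: [-0.15 -0.81]
t 34.45 p [0.5026 0.2977 0.042 ] h 3.49 tilt 0.83deg w 0.0551 F [-0.4  0.7 -1.9] j7 -0.30
need tool mm [0.7 0.5 2. ] turn -0.0
```

```bash
python3 -m inch '[{"tx":0,"ty":0,"tz":0.0025,"turn":0,"jaw":-1},{"tx":0,"ty":0,"tz":0,"turn":0,"jaw":-1}]' >/dev/null; python3 go.py .503 .2984 .04 3.5
```

```text
toolz deg world xy [-0.82 -0.18]  tool-frame x,y of up: [-0.13 -0.83]
t 34.62 p [0.5026 0.2977 0.0399] h 3.48 tilt 0.84deg w 0.0555 F [ 0.7 -0.4 -2.1] j7 -0.30
need tool mm [ 0.6  0.5 -0.1] turn -0.0
```

```bash
python3 -m inch '[{"tx":0,"ty":0,"tz":0.001,"turn":0,"jaw":-1},{"tx":0,"ty":0,"tz":0,"turn":0,"jaw":-1}]' >/dev/null; python3 go.py .503 .2984 .04 3.5;  python3 -m inch '[{"tx":0,"ty":0,"tz":0,"turn":0,"jaw":0.4},{"tx":0,"ty":0,"tz":0,"turn":0,"jaw":0.4},{"tx":0,"ty":0,"tz":0,"turn":0,"jaw":0.4},{"tx":0,"ty":0,"tz":0,"turn":0,"jaw":0.4},{"tx":0,"ty":0,"tz":-0.015,"turn":0,"jaw":0.4},{"tx":0,"ty":0,"tz":-0.025,"turn":0,"jaw":0.4},{"tx":0,"ty":0,"tz":-0.025,"turn":0,"jaw":0.4},{"tx":0,"ty":0,"tz":-0.025,"turn":0,"jaw":0.4},{"tx":0,"ty":0,"tz":-0.01,"turn":0,"jaw":0.4},{"tx":0,"ty":0,"tz":0,"turn":0,"jaw":0.4}]'  ; python3 go.py .4358 -.149 .15 14.6;python3 - <<'E'
from workcell import grab_frame
from h import *
f=grab_frame("wrist"); cv2.imwrite("pics/w8.png",f["frame"][:,:,::-1])
E
```

```text
toolz deg world xy [-0.81 -0.13]  tool-frame x,y of up: [-0.08 -0.82]
t 34.78 p [0.5029 0.2978 0.0399] h 3.45 tilt 0.82deg w 0.0555 F [ 0.2 -0.4 -2.3] j7 -0.30
need tool mm [ 0.6  0.1 -0.1] turn -0.0
time: 35.62
ee_pos: [0.5039, 0.2973, 0.1424]
eef_rot: [-0.004, 0.686, 0.728, -0.007]
force: [0.7, 1.0, -0.5]
grip_width: 0.0656
toolz deg world xy [-0.9  -0.26]  tool-frame x,y of up: [-0.2  -0.92]
t 35.62 p [0.5039 0.2973 0.1424] h 3.42 tilt 0.94deg w 0.0656 F [ 0.7  1.  -0.5] j7 -0.37
need tool mm [-441.4  -94.8   -4.5] turn -11.2
```

View pics/w8.png

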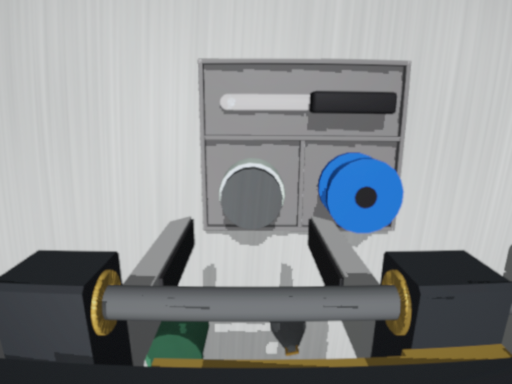

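```bash
python3 -m inch '[{"tx":-0.02,"ty":0,"tz":-0.002,"turn":-4,"jaw":0.4},{"tx":-0.025,"ty":0,"tz":0,"turn":-4,"jaw":0.6},{"tx":-0.025,"ty":0,"tz":0,"turn":-3,"jaw":0.6},{"tx":-0.025,"ty":0,"tz":0,"turn":0,"jaw":0.6},{"tx":-0.025,"ty":0,"tz":0,"turn":0,"jaw":0.6},{"tx":-0.025,"ty":0,"tz":0,"turn":0,"jaw":0.6},{"tx":-0.025,"ty":0,"tz":0,"turn":0,"jaw":0.6},{"tx":-0.025,"ty":0,"tz":0,"turn":0,"jaw":0.6},{"tx":-0.025,"ty":0,"tz":0,"turn":0,"jaw":0.6},{"tx":-0.025,"ty":0,"tz":0,"turn":0,"jaw":0.6},{"tx":-0.025,"ty":0,"tz":0,"turn":0,"jaw":0.6},{"tx":-0.025,"ty":0,"tz":0,"turn":0,"jaw":0.6}]' >/dev/null ; python3 go.py .4358 -.149 .14 14.6
```

```text
toolz deg world xy [-1.94 -0.62]  tool-frame x,y of up: [-0.07 -2.03]
t 36.67 p [0.5659 0.0041 0.1262] h 15.77 tilt 2.03deg w 0.0751 F [ 1.2 -0.2  0.8] j7 0.37
need tool mm [-112.  -167.2   -7.8] turn 1.2
```

```bash
python3 -m inch '[{"tx":-0.014,"ty":-0.02,"tz":-0.004,"turn":0,"jaw":0.6},{"tx":-0.014,"ty":-0.02,"tz":-0.004,"turn":0,"jaw":0.6},{"tx":-0.014,"ty":-0.02,"tz":-0.004,"turn":0,"jaw":0.6},{"tx":-0.014,"ty":-0.02,"tz":-0.004,"turn":0,"jaw":0.6},{"tx":-0.014,"ty":-0.02,"tz":-0.004,"turn":0,"jaw":0.6},{"tx":-0.014,"ty":-0.02,"tz":-0.004,"turn":0,"jaw":0.6},{"tx":-0.01,"ty":-0.018,"tz":0,"turn":0,"jaw":0.6},{"tx":0,"ty":-0.01,"tz":0,"turn":0,"jaw":0.6},{"tx":0,"ty":0,"tz":0,"turn":0,"jaw":0.6}]' >/dev/null ; python3 go.py .4358 -.149 .14 14.6
```

```text
toolz deg world xy [-2.83 -0.9 ]  tool-frame x,y of up: [-0.11 -2.97]
t 37.42 p [ 0.4388 -0.1371  0.1446] h 15.39 tilt 2.97deg w 0.0752 F [0.9 0.3 0.3] j7 0.56
need tool mm [-10.7  -5.8   4.9] turn 0.8
```

```bash
python3 -m inch '[{"tx":-0.01,"ty":-0.006,"tz":-0.03,"turn":0,"jaw":0.6},{"tx":0,"ty":0,"tz":-0.03,"turn":0,"jaw":0.6},{"tx":0,"ty":0,"tz":-0.03,"turn":0,"jaw":0.6},{"tx":0,"ty":0,"tz":-0.01,"turn":0,"jaw":0.6},{"tx":0,"ty":0,"tz":0,"turn":0.8,"jaw":0.6},{"tx":0,"ty":0,"tz":0.041,"turn":0,"jaw":0.6},{"tx":0,"ty":0,"tz":0,"turn":0,"jaw":0.6},{"tx":0,"ty":0,"tz":0.041,"turn":0,"jaw":0.6},{"tx":0,"ty":0,"tz":0,"turn":0,"jaw":0.6},{"tx":0,"ty":0,"tz":0.041,"turn":0,"jaw":0.6},{"tx":0,"ty":0,"tz":0,"turn":0,"jaw":0.6},{"tx":0,"ty":0,"tz":0,"turn":0,"jaw":0.6}]' >/dev/null ; python3 go.py .4358 -.149 .037 14.6
```

```text
toolz deg world xy [-3.35 -1.05]  tool-frame x,y of up: [-0.15 -3.51]
t 38.42 p [ 0.44   -0.141   0.1297] h 14.87 tilt 3.52deg w 0.0751 F [ 0.6 -0.8  1.4] j7 0.58
need tool mm [-6.4 -0.4 93. ] turn 0.3
```

```bash
python3 -m inch '[{"tx":0,"ty":0.018,"tz":-0.015,"turn":0,"jaw":0.6},{"tx":0,"ty":0.018,"tz":-0.015,"turn":0,"jaw":0.6},{"tx":0,"ty":0.018,"tz":-0.015,"turn":0,"jaw":0.6},{"tx":0,"ty":0.018,"tz":-0.015,"turn":0,"jaw":0.6},{"tx":0,"ty":0.018,"tz":-0.015,"turn":0,"jaw":0.6},{"tx":0,"ty":0.018,"tz":-0.015,"turn":0,"jaw":0.6},{"tx":0,"ty":0.018,"tz":-0.015,"turn":0,"jaw":0.6},{"tx":0,"ty":0.01,"tz":0,"turn":0,"jaw":0.6},{"tx":0,"ty":0,"tz":0,"turn":0,"jaw":0.6},{"tx":0,"ty":0,"tz":0,"turn":0,"jaw":0.6}]' >/dev/null ; python3 go.py .4358 -.149 .037 14.6
python3 -m inch '[{"tx":0,"ty":0,"tz":0.041,"turn":0,"jaw":0.6},{"tx":0,"ty":0,"tz":0,"turn":0,"jaw":0.6},{"tx":0,"ty":0,"tz":0.041,"turn":0,"jaw":0.6},{"tx":0,"ty":0,"tz":0,"turn":0,"jaw":0.6},{"tx":0,"ty":0,"tz":0.041,"turn":0,"jaw":0.6},{"tx":0,"ty":0,"tz":0,"turn":0,"jaw":0.6},{"tx":0,"ty":0,"tz":0,"turn":0,"jaw":0.6}]' >/dev/null ; python3 go.py .4358 -.149 .037 14.6
```

```text
toolz deg world xy [-2.5  -1.02]  tool-frame x,y of up: [-0.36 -2.67]
t 39.25 p [ 0.5873 -0.1022  0.2602] h 14.54 tilt 2.70deg w 0.0752 F [ 0.4 -0.9 -0.5] j7 0.47
need tool mm [  -5.8 -147.8  230.4] turn -0.1
toolz deg world xy [-1.93 -0.95]  tool-frame x,y of up: [-0.45 -2.1 ]
t 39.83 p [ 0.5844 -0.1062  0.158 ] h 14.34 tilt 2.15deg w 0.0753 F [ 0.7 -0.2  1.1] j7 0.53
need tool mm [  -3.7 -150.   126.7] turn -0.3
```

```bash
python3 -m inch '[{"tx":0,"ty":0.018,"tz":-0.03,"turn":0,"jaw":0.6},{"tx":0,"ty":0.018,"tz":-0.03,"turn":0,"jaw":0.6},{"tx":0,"ty":0.018,"tz":-0.03,"turn":0,"jaw":0.6},{"tx":0,"ty":0.01,"tz":-0.01,"turn":0,"jaw":0.6},{"tx":0,"ty":0,"tz":0,"turn":0,"jaw":0.6},{"tx":0,"ty":0,"tz":0.041,"turn":0,"jaw":0.6},{"tx":0,"ty":0,"tz":0,"turn":0,"jaw":0.6},{"tx":0,"ty":0,"tz":0.041,"turn":0,"jaw":0.6},{"tx":0,"ty":0,"tz":0,"turn":0,"jaw":0.6},{"tx":0,"ty":0,"tz":0.041,"turn":0,"jaw":0.6},{"tx":0,"ty":0,"tz":0,"turn":0,"jaw":0.6},{"tx":0,"ty":0,"tz":0,"turn":0,"jaw":0.6}]' >/dev/null ; python3 go.py .4358 -.149 .037 14.6
python3 -m inch '[{"tx":0,"ty":-0.015,"tz":0,"turn":0,"jaw":0.6},{"tx":0,"ty":-0.015,"tz":0,"turn":0,"jaw":0.6},{"tx":0,"ty":-0.015,"tz":0,"turn":0,"jaw":0.6},{"tx":0,"ty":-0.015,"tz":0,"turn":0,"jaw":0.6},{"tx":0,"ty":-0.015,"tz":0,"turn":0,"jaw":0.6},{"tx":0,"ty":-0.015,"tz":0,"turn":0,"jaw":0.6},{"tx":0,"ty":-0.015,"tz":0,"turn":0,"jaw":0.6},{"tx":0,"ty":-0.015,"tz":0,"turn":0,"jaw":0.6},{"tx":0,"ty":-0.015,"tz":0,"turn":0,"jaw":0.6},{"tx":0,"ty":-0.015,"tz":0,"turn":0,"jaw":0.6},{"tx":0,"ty":0,"tz":0,"turn":0,"jaw":0.6}]' >/dev/null ; python3 go.py .4358 -.149 .037 14.6
```

```text
toolz deg world xy [-0.58 -1.  ]  tool-frame x,y of up: [-0.83 -0.81]
t 40.83 p [ 0.6526 -0.0957  0.1806] h 13.87 tilt 1.16deg w 0.0750 F [ 0.4 -0.5  2. ] j7 0.51
need tool mm [   2.4 -221.2  146.7] turn -0.7
toolz deg world xy [ 1.15 -0.81]  tool-frame x,y of up: [-1.06  0.93]
t 41.75 p [ 0.5104 -0.1389  0.2195] h 13.50 tilt 1.41deg w 0.0747 F [ 0.3 -0.6  0.5] j7 0.51
need tool mm [ 11.  -77.9 181.1] turn -1.1
```

```bash
python3 -m inch '[{"tx":0.003,"ty":-0.022,"tz":0.015,"turn":-1.1,"jaw":0.6},{"tx":0.003,"ty":-0.022,"tz":0.015,"turn":0,"jaw":0.6},{"tx":0.003,"ty":-0.022,"tz":0.015,"turn":0,"jaw":0.6},{"tx":0,"ty":-0.008,"tz":0.02,"turn":0,"jaw":0.6},{"tx":0,"ty":0,"tz":0.02,"turn":0,"jaw":0.6},{"tx":0,"ty":0,"tz":0.015,"turn":0,"jaw":0.6},{"tx":0,"ty":0,"tz":0,"turn":0,"jaw":0.6},{"tx":0,"ty":0,"tz":0,"turn":0,"jaw":0.6}]' >/dev/null ; python3 go.py .4358 -.149 .037 14.6
```

```text
toolz deg world xy [ 2.73 -0.53]  tool-frame x,y of up: [-1.19  2.52]
t 42.42 p [ 0.4483 -0.1537  0.136 ] h 14.39 tilt 2.79deg w 0.0752 F [ 0.6 -0.4  1. ] j7 0.63
need tool mm [  9.7 -15.2  98.2] turn -0.2
```

```bash
python3 -m inch '[{"tx":0.009,"ty":-0.03,"tz":-0.03,"turn":0,"jaw":0.6},{"tx":0,"ty":0,"tz":-0.03,"turn":0,"jaw":0.6},{"tx":0,"ty":0,"tz":0,"turn":0,"jaw":0.6},{"tx":0,"ty":0.0,"tz":0.041,"turn":0,"jaw":0.6},{"tx":0,"ty":0,"tz":0,"turn":0,"jaw":0.6},{"tx":0,"ty":0.0,"tz":0.041,"turn":0,"jaw":0.6},{"tx":0,"ty":0,"tz":0,"turn":0,"jaw":0.6},{"tx":0,"ty":0,"tz":0,"turn":0,"jaw":0.6}]' >/dev/null ; python3 go.py .4358 -.149 .037 14.6
```

```text
toolz deg world xy [ 2.81 -0.88]  tool-frame x,y of up: [-1.55  2.51]
t 43.08 p [ 0.4281 -0.1563  0.1235] h 14.32 tilt 2.95deg w 0.0748 F [1.2 0.1 1.2] j7 0.65
need tool mm [ 7.5  5.5 86.6] turn -0.3
```

```bash
python3 -m inch '[{"tx":0,"ty":0.041,"tz":0,"turn":0,"jaw":0.6},{"tx":0,"ty":0,"tz":0,"turn":0,"jaw":0.6},{"tx":0,"ty":0.041,"tz":0,"turn":0,"jaw":0.6},{"tx":0,"ty":0.0,"tz":0,"turn":0,"jaw":0.6},{"tx":0,"ty":-0.041,"tz":0,"turn":0,"jaw":0.6},{"tx":0,"ty":0.0,"tz":0,"turn":0,"jaw":0.6},{"tx":0.007,"ty":-0.035,"tz":0,"turn":0,"jaw":0.6},{"tx":0,"ty":0,"tz":0,"turn":0,"jaw":0.6},{"tx":0,"ty":0,"tz":0,"turn":0,"jaw":0.6}]' >/dev/null ; python3 go.py .4358 -.149 .037 14.6
```

```text
toolz deg world xy [ 4.26 -0.41]  tool-frame x,y of up: [-1.44  4.03]
t 43.83 p [ 0.4331 -0.1497  0.1514] h 14.12 tilt 4.28deg w 0.0751 F [1.1 0.3 1.3] j7 0.59
need tool mm [  2.9  -5.3 114.3] turn -0.5
```

```bash
cat > st.py <<'E'
import numpy as np
from workcell import telemetry
from scipy.spatial.transform import Rotation as R
s=telemetry.get_state(); q=s["eef_rot"]; M=R.from_quat([q[1],q[2],q[3],q[0]]).as_matrix()
print("%.3f"%s["time"],np.round(s["ee_pos"],4),"up in tool xy",np.degrees(M[2,:2]).round(2),"jv",np.round(s["joint_vel"],2))
E
python3 st.py
python3 -m inch '[{"tx":0,"ty":-0.041,"tz":0,"turn":0,"jaw":0.6}]' >/dev/null; python3 st.py
python3 -m inch '[{"tx":0,"ty":0,"tz":0,"turn":0,"jaw":0.6}]' >/dev/null; python3 st.py
python3 -m inch '[{"tx":0,"ty":0,"tz":0,"turn":0,"jaw":0.6}]' >/dev/null; python3 st.py
python3 -m inch '[{"tx":0,"ty":0,"tz":0,"turn":0,"jaw":0.6}]' >/dev/null; python3 st.py
python3 -m inch '[{"tx":0,"ty":0.041,"tz":0,"turn":0,"jaw":0.6}]' >/dev/null; python3 st.py
python3 -m inch '[{"tx":0,"ty":0,"tz":0,"turn":0,"jaw":0.6}]' >/dev/null; python3 st.py
python3 -m inch '[{"tx":0,"ty":0,"tz":0,"turn":0,"jaw":0.6}]' >/dev/null; python3 st.py
```

```text
43.833 [ 0.4331 -0.1497  0.1514] up in tool xy [-1.44  4.03] jv [-0.   -0.12  0.04  0.07  0.07  0.05 -0.05]
43.917 [ 0.3988 -0.1591  0.1519] up in tool xy [-1.6   4.35] jv [ 0.07 -0.97  0.32  0.9   0.75 -0.14 -0.12]
44.000 [ 0.3935 -0.1604  0.153 ] up in tool xy [-1.43  4.35] jv [-0.05  0.05 -0.07 -0.2  -0.07  0.03 -0.02]
44.083 [ 0.3944 -0.1605  0.1555] up in tool xy [-1.41  4.61] jv [ 0.03 -0.1   0.03  0.06  0.06  0.04 -0.03]
44.167 [ 0.3947 -0.1608  0.1572] up in tool xy [-1.38  4.75] jv [-0.   -0.04 -0.01 -0.03  0.01  0.02 -0.02]
44.250 [ 0.4302 -0.1523  0.1615] up in tool xy [-1.2   4.78] jv [-0.16  0.87 -0.19 -0.96 -0.74  0.19  0.11]
44.333 [ 0.4368 -0.1507  0.1637] up in tool xy [-1.33  5.03] jv [ 0.04 -0.14  0.07  0.14  0.11  0.04 -0.03]
44.417 [ 0.4378 -0.1508  0.1645] up in tool xy [-1.36  5.03] jv [-0.03  0.04 -0.03 -0.1  -0.04  0.01 -0.  ]
```

```bash
Z='{"tx":0}'; for i in 1 2 3 4; do python3 -m inch '[{"tx":0,"ty":0,"tz":0,"turn":0,"jaw":0.6},{"tx":0,"ty":0,"tz":0,"turn":0,"jaw":0.6}]' >/dev/null; python3 st.py; done
for i in 1 2 3 4; do python3 -m inch '[{"tx":0,"ty":0.02,"tz":0.005,"turn":0,"jaw":0.6}]' >/dev/null; python3 st.py;done
for i in 1 2 3 ; do python3 -m inch '[{"tx":0,"ty":0,"tz":0,"turn":0,"jaw":0.6}]' >/dev/null; python3 st.py;done
```

```text
44.583 [ 0.4393 -0.1507  0.1656] up in tool xy [-1.41  5.1 ] jv [-0.01 -0.   -0.   -0.01  0.    0.01 -0.01]
44.750 [ 0.439  -0.1508  0.166 ] up in tool xy [-1.4   5.11] jv [ 0.   -0.01  0.    0.    0.    0.   -0.  ]
44.917 [ 0.4386 -0.1509  0.1661] up in tool xy [-1.39  5.12] jv [ 0. -0.  0.  0. -0.  0.  0.]
45.083 [ 0.4382 -0.151   0.1661] up in tool xy [-1.37  5.11] jv [ 0. -0.  0.  0.  0. -0. -0.]
45.167 [ 0.4558 -0.147   0.1631] up in tool xy [-1.29  5.11] jv [ 0.01  0.56 -0.13 -0.42 -0.47 -0.04  0.18]
45.250 [ 0.4761 -0.1421  0.1601] up in tool xy [-1.26  5.17] jv [ 0.05  0.47 -0.12 -0.36 -0.37  0.01  0.12]
45.333 [ 0.4964 -0.1372  0.1568] up in tool xy [-1.24  5.19] jv [ 0.05  0.48 -0.14 -0.42 -0.35  0.02  0.1 ]
45.417 [ 0.5171 -0.1322  0.1535] up in tool xy [-1.22  5.2 ] jv [ 0.06  0.47 -0.14 -0.43 -0.31  0.05  0.06]
45.500 [ 0.5199 -0.1309  0.1529] up in tool xy [-1.27  5.21] jv [ 0.01 -0.03  0.02  0.04  0.03  0.01 -0.01]
45.583 [ 0.52   -0.131   0.1525] up in tool xy [-1.29  5.15] jv [-0.01  0.03 -0.02 -0.03 -0.02 -0.    0.  ]
45.667 [ 0.5197 -0.131   0.1522] up in tool xy [-1.29  5.11] jv [0.   0.   0.01 0.01 0.01 0.   0.  ]
```

```bash
python3 -m inch '[{"tx":0,"ty":0,"tz":-0.041,"turn":0,"jaw":0.6}]' >/dev/null; python3 st.py;
for i in 1 2 3 4; do python3 -m inch '[{"tx":0,"ty":0,"tz":0,"turn":0,"jaw":0.6}]' >/dev/null; python3 st.py;done
python3 -m inch '[{"tx":0,"ty":0,"tz":0.041,"turn":0,"jaw":0.6}]' >/dev/null; python3 st.py;
for i in 1 2 3 4 ; do python3 -m inch '[{"tx":0,"ty":0,"tz":0,"turn":0,"jaw":0.6}]' >/dev/null; python3 st.py;done
```

```text
45.750 [ 0.5127 -0.1302  0.1879] up in tool xy [-1.22  4.55] jv [-0.52 -0.93  0.43 -0.42  0.87  1.14 -0.78]
45.833 [ 0.514  -0.1319  0.1929] up in tool xy [-1.3   4.85] jv [ 0.02  0.13 -0.04  0.12 -0.1  -0.13  0.1 ]
45.917 [ 0.5134 -0.1317  0.1935] up in tool xy [-1.27  4.91] jv [-0.   -0.08  0.03 -0.04  0.05  0.05 -0.04]
46.000 [ 0.5133 -0.1321  0.1943] up in tool xy [-1.27  5.01] jv [ 0.   -0.01 -0.01  0.02 -0.   -0.    0.  ]
46.083 [ 0.5129 -0.1322  0.1943] up in tool xy [-1.24  5.04] jv [ 0.   -0.01  0.    0.01  0.   -0.   -0.  ]
46.167 [ 0.5198 -0.133   0.1584] up in tool xy [-1.32  5.59] jv [ 0.43  0.94 -0.32  0.44 -0.93 -1.15  0.84]
46.250 [ 0.517  -0.1321  0.1529] up in tool xy [-1.24  5.16] jv [-0.03 -0.17  0.05 -0.11  0.12  0.15 -0.12]
46.333 [ 0.5167 -0.1328  0.1529] up in tool xy [-1.26  5.09] jv [ 0.01  0.06 -0.03  0.05 -0.03 -0.04  0.03]
46.417 [ 0.5161 -0.1329  0.153 ] up in tool xy [-1.25  5.01] jv [-0.   -0.02  0.02 -0.02  0.02  0.02 -0.01]
46.500 [ 0.5162 -0.1332  0.154 ] up in tool xy [-1.25  5.04] jv [-0.01 -0.01  0.01 -0.    0.01  0.02 -0.01]
```

```bash
for i in 1 2 3 4; do python3 -m inch '[{"tx":0,"ty":0,"tz":-0.041,"turn":0,"jaw":0.6}]' >/dev/null; python3 st.py;done
for r in 0.02 ; do python3 -m inch '[{"tx":0,"ty":0,"tz":-0.02,"turn":0,"jaw":0.6},{"tx":0,"ty":0,"tz":-0.01,"turn":0,"jaw":0.6},{"tx":0,"ty":0,"tz":0,"turn":0,"jaw":0.6},{"tx":0,"ty":0,"tz":0,"turn":0,"jaw":0.6}]' >/dev/null; python3 st.py;done
```

```text
46.583 [ 0.5101 -0.1323  0.1907] up in tool xy [-1.19  4.57] jv [-0.54 -0.95  0.43 -0.45  0.89  1.15 -0.8 ]
46.667 [ 0.5056 -0.1332  0.2327] up in tool xy [-1.23  4.43] jv [-0.41 -0.76  0.2  -0.44  0.71  1.06 -0.66]
46.750 [ 0.5013 -0.1336  0.275 ] up in tool xy [-1.26  4.35] jv [-0.31 -0.74  0.07 -0.56  0.63  1.11 -0.61]
46.833 [ 0.4974 -0.1343  0.3174] up in tool xy [-1.29  4.39] jv [-0.22 -0.64 -0.05 -0.62  0.5   1.1  -0.5 ]
47.167 [ 0.4959 -0.1371  0.3629] up in tool xy [-1.32  5.55] jv [ 0.01 -0.04 -0.01 -0.02  0.01  0.02 -0.01]
```

```bash
python3 -m inch '[{"tx":0,"ty":0.01,"tz":0.01,"turn":0,"jaw":0.6},{"tx":0,"ty":0.02,"tz":0.02,"turn":0,"jaw":0.6},{"tx":0,"ty":0.02,"tz":0.02,"turn":0,"jaw":0.6},{"tx":0,"ty":0.02,"tz":0.02,"turn":0,"jaw":0.6},{"tx":0,"ty":0.02,"tz":0.02,"turn":0,"jaw":0.6},{"tx":0,"ty":0.02,"tz":0.02,"turn":0,"jaw":0.6},{"tx":0,"ty":0.02,"tz":0.02,"turn":0,"jaw":0.6},{"tx":0,"ty":0.02,"tz":0.02,"turn":0,"jaw":0.6},{"tx":0,"ty":0.02,"tz":0.02,"turn":0,"jaw":0.6},{"tx":0,"ty":0.01,"tz":0.01,"turn":0,"jaw":0.6},{"tx":0,"ty":0,"tz":0,"turn":0,"jaw":0.6},{"tx":0,"ty":0,"tz":0,"turn":0,"jaw":0.6}]' >/dev/null; python3 st.py
python3 -m inch '[{"tx":0,"ty":0.041,"tz":0,"turn":0,"jaw":0.6},{"tx":0,"ty":0,"tz":0,"turn":0,"jaw":0.6},{"tx":0,"ty":0.041,"tz":0,"turn":0,"jaw":0.6},{"tx":0,"ty":0,"tz":0,"turn":0,"jaw":0.6},{"tx":0,"ty":-0.041,"tz":0,"turn":0,"jaw":0.6},{"tx":0,"ty":0,"tz":0,"turn":0,"jaw":0.6},{"tx":0,"ty":-0.041,"tz":0,"turn":0,"jaw":0.6},{"tx":0,"ty":0,"tz":0,"turn":0,"jaw":0.6},{"tx":0,"ty":0,"tz":0,"turn":0,"jaw":0.6}]' >/dev/null; python3 st.py
```

```text
48.167 [ 0.6916 -0.0979  0.185 ] up in tool xy [-1.19  5.14] jv [ 0.    0.03 -0.01  0.   -0.   -0.01  0.  ]
48.917 [ 0.6769 -0.103   0.1803] up in tool xy [-0.97  3.87] jv [ 0.01 -0.06  0.04  0.12  0.04 -0.    0.  ]
```

```bash
python3 -m inch '[{"tx":0,"ty":0.041,"tz":0,"turn":0,"jaw":0.6},{"tx":0,"ty":0,"tz":0,"turn":0,"jaw":0.6},{"tx":0,"ty":0.041,"tz":0,"turn":0,"jaw":0.6},{"tx":0,"ty":0,"tz":0,"turn":0,"jaw":0.6},{"tx":0,"ty":-0.041,"tz":0,"turn":0,"jaw":0.6},{"tx":0,"ty":0,"tz":0,"turn":0,"jaw":0.6},{"tx":0,"ty":-0.041,"tz":0,"turn":0,"jaw":0.6},{"tx":0,"ty":0,"tz":0,"turn":0,"jaw":0.6},{"tx":0,"ty":0,"tz":0,"turn":0,"jaw":0.6}]' >/dev/null; python3 st.py
python3 -m inch '[{"tx":0,"ty":0.041,"tz":0,"turn":0,"jaw":0.6},{"tx":0,"ty":0,"tz":0,"turn":0,"jaw":0.6},{"tx":0,"ty":0.041,"tz":0,"turn":0,"jaw":0.6},{"tx":0,"ty":0,"tz":0,"turn":0,"jaw":0.6},{"tx":0,"ty":-0.041,"tz":0,"turn":0,"jaw":0.6},{"tx":0,"ty":0,"tz":0,"turn":0,"jaw":0.6},{"tx":0,"ty":-0.041,"tz":0,"turn":0,"jaw":0.6},{"tx":0,"ty":0,"tz":0,"turn":0,"jaw":0.6},{"tx":0,"ty":0,"tz":0,"turn":0,"jaw":0.6}]' >/dev/null; python3 st.py
```

```text
49.667 [ 0.6652 -0.1075  0.1782] up in tool xy [-0.72  2.93] jv [ 0.02 -0.06  0.03  0.1   0.03 -0.    0.  ]
50.417 [ 0.6576 -0.111   0.1756] up in tool xy [-0.55  2.09] jv [ 0.01 -0.05  0.03  0.09  0.03  0.    0.  ]
```

```bash
python3 -m inch '[{"tx":0,"ty":0.041,"tz":0,"turn":0,"jaw":0.6},{"tx":0,"ty":0,"tz":0,"turn":0,"jaw":0.6},{"tx":0,"ty":0.041,"tz":0,"turn":0,"jaw":0.6},{"tx":0,"ty":0,"tz":0,"turn":0,"jaw":0.6},{"tx":0,"ty":-0.041,"tz":0,"turn":0,"jaw":0.6},{"tx":0,"ty":0,"tz":0,"turn":0,"jaw":0.6},{"tx":0,"ty":-0.041,"tz":0,"turn":0,"jaw":0.6},{"tx":0,"ty":0,"tz":0,"turn":0,"jaw":0.6},{"tx":0,"ty":0,"tz":0,"turn":0,"jaw":0.6}]' >/dev/null; python3 st.py
python3 -m inch '[{"tx":0,"ty":0.041,"tz":0,"turn":0,"jaw":0.6},{"tx":0,"ty":0,"tz":0,"turn":0,"jaw":0.6},{"tx":0,"ty":0.041,"tz":0,"turn":0,"jaw":0.6},{"tx":0,"ty":0,"tz":0,"turn":0,"jaw":0.6},{"tx":0,"ty":-0.041,"tz":0,"turn":0,"jaw":0.6},{"tx":0,"ty":0,"tz":0,"turn":0,"jaw":0.6},{"tx":0,"ty":-0.041,"tz":0,"turn":0,"jaw":0.6},{"tx":0,"ty":0,"tz":0,"turn":0,"jaw":0.6},{"tx":0,"ty":0,"tz":0,"turn":0,"jaw":0.6}]' >/dev/null; python3 go.py .4358 -.149 .11 14.6
```

```text
51.167 [ 0.6528 -0.1138  0.1727] up in tool xy [-0.43  1.32] jv [ 0.01 -0.05  0.03  0.09  0.03  0.   -0.  ]
toolz deg world xy [ 0.65 -0.23]  tool-frame x,y of up: [-0.34  0.6 ]
t 51.92 p [ 0.6499 -0.1163  0.1695] h 10.05 tilt 0.69deg w 0.0752 F [1.2 0.6 0.1] j7 0.55
need tool mm [   5.5 -217.1   57.2] turn -4.6
```

```bash
python3 -m inch '[{"tx":0,"ty":-0.01,"tz":0,"turn":-1,"jaw":0.6},{"tx":-0.001,"ty":-0.02,"tz":0.003,"turn":-1,"jaw":0.6},{"tx":-0.001,"ty":-0.023,"tz":0.003,"turn":-1,"jaw":0.6},{"tx":-0.001,"ty":-0.023,"tz":0.003,"turn":-1,"jaw":0.6},{"tx":-0.001,"ty":-0.023,"tz":0.003,"turn":0,"jaw":0.6},{"tx":-0.001,"ty":-0.023,"tz":0.003,"turn":0,"jaw":0.6},{"tx":-0.001,"ty":-0.023,"tz":0.003,"turn":0,"jaw":0.6},{"tx":0,"ty":-0.023,"tz":0.003,"turn":0,"jaw":0.6},{"tx":0,"ty":-0.02,"tz":0.003,"turn":0,"jaw":0.6},{"tx":0,"ty":-0.01,"tz":0,"turn":0,"jaw":0.6},{"tx":0,"ty":0,"tz":0,"turn":0,"jaw":0.6},{"tx":0,"ty":0,"tz":0,"turn":0,"jaw":0.6}]' >/dev/null; python3 go.py .4358 -.149 .037 14.6
```

```text
toolz deg world xy [ 1.61 -0.4 ]  tool-frame x,y of up: [-0.8   1.46]
t 52.92 p [ 0.4598 -0.174   0.1486] h 14.88 tilt 1.66deg w 0.0751 F [ 1.6 -0.1  0.5] j7 0.72
need tool mm [ 31.8 -19.6 110.7] turn 0.3
```

```bash
python3 -m inch '[{"tx":0.01,"ty":-0.007,"tz":0.005,"turn":0,"jaw":0.6},{"tx":0.012,"ty":-0.007,"tz":0.01,"turn":0,"jaw":0.6},{"tx":0.01,"ty":-0.005,"tz":0.012,"turn":0,"jaw":0.6},{"tx":0,"ty":0,"tz":0.012,"turn":0,"jaw":0.6},{"tx":0,"ty":0,"tz":0.012,"turn":0,"jaw":0.6},{"tx":0,"ty":0,"tz":0.006,"turn":0,"jaw":0.6},{"tx":0,"ty":0,"tz":0,"turn":0,"jaw":0.6}]' >/dev/null; python3 go.py .4358 -.149 .037 14.6
```

```text
toolz deg world xy [ 2.2  -0.57]  tool-frame x,y of up: [-1.13  1.98]
t 53.50 p [ 0.4463 -0.1461  0.092 ] h 15.31 tilt 2.28deg w 0.0753 F [-1.1 -1.   0.2] j7 0.74
need tool mm [  1.  -12.8  54.6] turn 0.7
```

```bash
python3 -m inch '[{"tx":0.001,"ty":-0.007,"tz":0.005,"turn":0,"jaw":0.6},{"tx":0,"ty":-0.006,"tz":0.01,"turn":0,"jaw":0.6},{"tx":0,"ty":0,"tz":0.01,"turn":0,"jaw":0.6},{"tx":0,"ty":0,"tz":0.006,"turn":0,"jaw":0.6},{"tx":0,"ty":0,"tz":0,"turn":0,"jaw":0.6}]' >/dev/null; python3 go.py .4358 -.149 .037 14.6
```

```text
toolz deg world xy [ 2.38 -0.63]  tool-frame x,y of up: [-1.24  2.13]
t 53.92 p [ 0.4372 -0.1494  0.0601] h 15.39 tilt 2.46deg w 0.0752 F [-1.6 -0.2 -0.1] j7 0.82
need tool mm [ 1.2 -2.1 23. ] turn 0.8
```

```bash
python3 -m inch '[{"tx":0.001,"ty":-0.002,"tz":0.008,"turn":0,"jaw":0.6},{"tx":0,"ty":0,"tz":0.009,"turn":0,"jaw":0.6},{"tx":0,"ty":0,"tz":0.003,"turn":0,"jaw":0.6},{"tx":0,"ty":0,"tz":0,"turn":0,"jaw":0.6}]' >/dev/null; python3 go.py .4358 -.149 .037 14.6;python3 - <<'E'
from workcell import grab_frame
from h import *
f=grab_frame("wrist"); cv2.imwrite("pics/w9.png",f["frame"][:,:,::-1])
E
```

```text
toolz deg world xy [ 2.42 -0.64]  tool-frame x,y of up: [-1.26  2.17]
t 54.25 p [ 0.4365 -0.1493  0.0383] h 15.38 tilt 2.51deg w 0.0748 F [ 0.3 -0.1 -0.3] j7 0.86
need tool mm [ 0.5 -0.7  1.3] turn 0.8
```

View pics/w9.png

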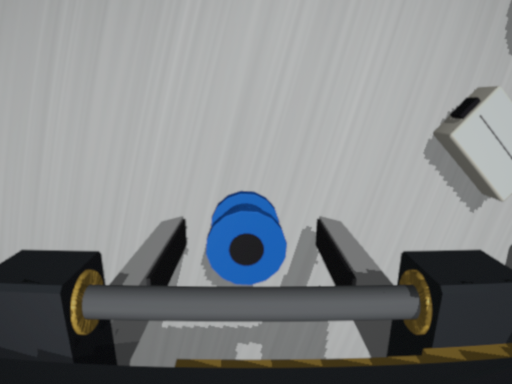

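Spool top at (246,248), between the fingers. Close and lift gently.

```bash
python3 -m inch '[{"tx":0,"ty":-0.0007,"tz":0.001,"turn":0,"jaw":-1},{"tx":0,"ty":0,"tz":0,"turn":0,"jaw":-1},{"tx":0,"ty":0,"tz":0,"turn":0,"jaw":-1},{"tx":0,"ty":0,"tz":0,"turn":0,"jaw":-1},{"tx":0,"ty":0,"tz":0,"turn":0,"jaw":-1},{"tx":0,"ty":0,"tz":0,"turn":0,"jaw":-1},{"tx":0,"ty":0,"tz":0,"turn":0,"jaw":-1},{"tx":0,"ty":0,"tz":0,"turn":0,"jaw":-1}]' 20; python3 go.py
```

```text
time: 54.97
ee_pos: [0.4367, -0.1496, 0.0385]
eef_rot: [0.021, 0.606, 0.795, 0.009]
force: [-0.1, 0.2, -1.1]
grip_width: 0.0412
toolz deg world xy [ 2.53 -0.63]  tool-frame x,y of up: [-1.28  2.27]
t 54.97 p [ 0.4367 -0.1496  0.0385] h 15.39 tilt 2.61deg w 0.0412 F [-0.1  0.2 -1.1] j7 0.86
```

```bash
python3 -m inch '[{"tx":0,"ty":0,"tz":-0.008,"turn":0,"jaw":-1},{"tx":0,"ty":0,"tz":-0.016,"turn":0,"jaw":-1},{"tx":0,"ty":0,"tz":-0.02,"turn":0,"jaw":-1},{"tx":0,"ty":0,"tz":-0.02,"turn":0,"jaw":-1},{"tx":0,"ty":0,"tz":-0.014,"turn":0,"jaw":-1},{"tx":0,"ty":0,"tz":-0.007,"turn":0,"jaw":-1},{"tx":0,"ty":0,"tz":0,"turn":0,"jaw":-1}]' >/dev/null; python3 go.py .4978 -.3631 .12 14.6
```

```text
toolz deg world xy [ 2.36 -0.65]  tool-frame x,y of up: [-1.25  2.1 ]
t 55.55 p [ 0.4312 -0.1495  0.1287] h 15.25 tilt 2.44deg w 0.0410 F [-0.2 -1.2 -0.1] j7 0.67
need tool mm [-223.4    7.8   13.8] turn 0.6
```

```bash
python3 -m inch '[{"tx":-0.02,"ty":0.001,"tz":0,"turn":0,"jaw":-1},{"tx":-0.028,"ty":0.001,"tz":0,"turn":0,"jaw":-1},{"tx":-0.028,"ty":0.001,"tz":0,"turn":0,"jaw":-1},{"tx":-0.028,"ty":0.001,"tz":0,"turn":0,"jaw":-1},{"tx":-0.028,"ty":0.001,"tz":0,"turn":0,"jaw":-1},{"tx":-0.028,"ty":0.001,"tz":0,"turn":0,"jaw":-1},{"tx":-0.028,"ty":0.001,"tz":0,"turn":0,"jaw":-1},{"tx":-0.02,"ty":0,"tz":0,"turn":0,"jaw":-1},{"tx":0,"ty":0,"tz":0,"turn":0,"jaw":-1},{"tx":0,"ty":0,"tz":0,"turn":0,"jaw":-1}]' >/dev/null; python3 go.py .4978 -.3631 .08 14.6
```

```text
toolz deg world xy [ 2.09 -0.33]  tool-frame x,y of up: [-0.88  1.92]
t 56.38 p [ 0.494  -0.3544  0.1256] h 15.65 tilt 2.11deg w 0.0412 F [ 0.2  0.3 -0. ] j7 1.15
need tool mm [-8.7 -0.2 45.8] turn 1.0
```

```bash
python3 -m inch '[{"tx":-0.008,"ty":0,"tz":0.005,"turn":1,"jaw":-1},{"tx":0,"ty":0,"tz":0.012,"turn":0,"jaw":-1},{"tx":0,"ty":0,"tz":0.012,"turn":0,"jaw":-1},{"tx":0,"ty":0,"tz":0.01,"turn":0,"jaw":-1},{"tx":0,"ty":0,"tz":0.003,"turn":0,"jaw":-1},{"tx":0,"ty":0,"tz":0,"turn":0,"jaw":-1},{"tx":0,"ty":0,"tz":0,"turn":0,"jaw":-1}]' >/dev/null; python3 go.py .4978 -.3631 .0435 14.6;python3 - <<'E'
from workcell import grab_frame
from h import *
f=grab_frame("wrist"); cv2.imwrite("pics/w10.png",f["frame"][:,:,::-1])
E
```

```text
toolz deg world xy [ 1.86 -0.1 ]  tool-frame x,y of up: [-0.57  1.77]
t 56.97 p [ 0.4966 -0.3582  0.0759] h 14.69 tilt 1.86deg w 0.0411 F [0.  0.4 0.8] j7 1.19
need tool mm [-4.7 -1.1 32.4] turn 0.1
```

View pics/w10.png

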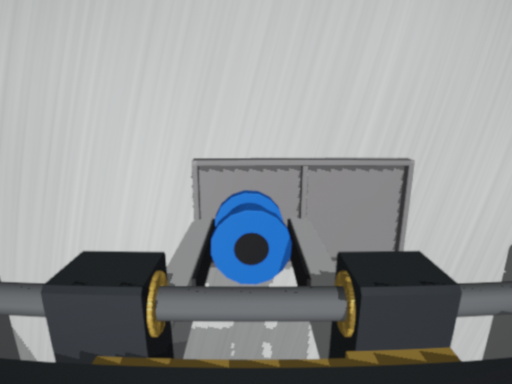

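```bash
python3 -m inch '[{"tx":-0.005,"ty":-0.001,"tz":0.006,"turn":0,"jaw":-1},{"tx":0,"ty":0,"tz":0.008,"turn":0,"jaw":-1},{"tx":0,"ty":0,"tz":0.004,"turn":0,"jaw":-1},{"tx":0,"ty":0,"tz":0,"turn":0,"jaw":-1}]' >/dev/null; python3 go.py .4978 -.3631 .0435 14.6
```

```text
toolz deg world xy [ 2.   -0.16]  tool-frame x,y of up: [-0.66  1.9 ]
t 57.35 p [ 0.4986 -0.364   0.0577] h 14.75 tilt 2.01deg w 0.0410 F [-0.2 -0.2 -0.7] j7 1.21
need tool mm [ 1.3 -1.  14.1] turn 0.1
```

```bash
python3 -m inch '[{"tx":0.001,"ty":-0.001,"tz":0.006,"turn":0,"jaw":-1},{"tx":0,"ty":0,"tz":0.005,"turn":0,"jaw":-1},{"tx":0,"ty":0,"tz":0.002,"turn":0,"jaw":-1},{"tx":0,"ty":0,"tz":0,"turn":0,"jaw":-1}]' >/dev/null; python3 go.py .4978 -.3631 .0435 14.6
```

```text
toolz deg world xy [ 1.99 -0.15]  tool-frame x,y of up: [-0.65  1.89]
t 57.68 p [ 0.4976 -0.3634  0.0431] h 14.72 tilt 2.00deg w 0.0414 F [ 0.1  0.6 -0.1] j7 1.23
need tool mm [ 0.2  0.3 -0.4] turn 0.1
```

```bash
python3 -m inch '[{"tx":0,"ty":0,"tz":0.001,"turn":0,"jaw":-1},{"tx":0,"ty":0,"tz":0,"turn":0,"jaw":-1}]' >/dev/null; python3 go.py;  python3 -m inch '[{"tx":0,"ty":0,"tz":0,"turn":0,"jaw":0.2},{"tx":0,"ty":0,"tz":0,"turn":0,"jaw":0.2},{"tx":0,"ty":0,"tz":0,"turn":0,"jaw":0.2},{"tx":0,"ty":0,"tz":0,"turn":0,"jaw":0.2},{"tx":0,"ty":0,"tz":-0.008,"turn":0,"jaw":0.2},{"tx":0,"ty":0,"tz":-0.016,"turn":0,"jaw":0.2},{"tx":0,"ty":0,"tz":-0.02,"turn":0,"jaw":0.2},{"tx":0,"ty":0,"tz":-0.02,"turn":0,"jaw":0.2},{"tx":0,"ty":0,"tz":-0.02,"turn":0,"jaw":0.2},{"tx":0,"ty":0,"tz":-0.016,"turn":0,"jaw":0.2},{"tx":0,"ty":0,"tz":-0.008,"turn":0,"jaw":0.2},{"tx":0,"ty":0,"tz":0,"turn":0,"jaw":0.2}]'; python3 go.py .571 .0655 .16 14.6
python3 - <<'E'
from workcell import grab_frame
from h import *
f=grab_frame("wrist"); cv2.imwrite("pics/w11.png",f["frame"][:,:,::-1])
E
```

```text
toolz deg world xy [ 1.98 -0.14]  tool-frame x,y of up: [-0.64  1.88]
t 57.85 p [ 0.4974 -0.3635  0.0422] h 14.71 tilt 1.99deg w 0.0411 F [ 0.2 -0.4 -0.2] j7 1.23
time: 58.85
ee_pos: [0.4928, -0.3635, 0.1581]
eef_rot: [0.014, 0.611, 0.791, 0.01]
force: [0.0, -0.3, -0.2]
grip_width: 0.0563
toolz deg world xy [ 1.97 -0.15]  tool-frame x,y of up: [-0.64  1.87]
t 58.85 p [ 0.4928 -0.3635  0.1581] h 14.65 tilt 1.98deg w 0.0563 F [ 0.  -0.3 -0.2] j7 1.13
need tool mm [ 3.953e+02  1.841e+02 -3.000e-01] turn 0.0
```

View pics/w11.png

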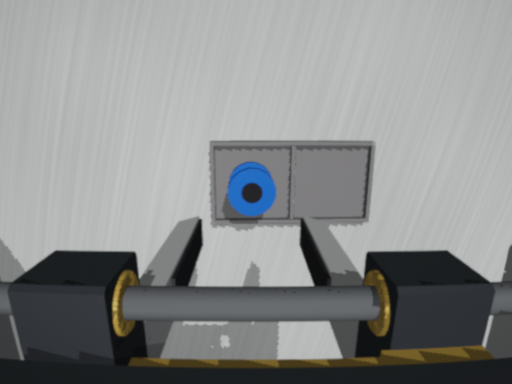

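```bash
python3 -m inch '[{"tx":0.015,"ty":0.007,"tz":0,"turn":0,"jaw":0.6},{"tx":0.025,"ty":0.0115,"tz":0,"turn":0,"jaw":0.6},{"tx":0.025,"ty":0.0115,"tz":0,"turn":0,"jaw":0.6},{"tx":0.025,"ty":0.0115,"tz":0,"turn":0,"jaw":0.6},{"tx":0.025,"ty":0.0115,"tz":0,"turn":0,"jaw":0.6},{"tx":0.025,"ty":0.0115,"tz":0,"turn":0,"jaw":0.6},{"tx":0.025,"ty":0.0115,"tz":0,"turn":0,"jaw":0.6},{"tx":0.025,"ty":0.0115,"tz":0,"turn":0,"jaw":0.6},{"tx":0.025,"ty":0.0115,"tz":0,"turn":0,"jaw":0.6},{"tx":0.025,"ty":0.0115,"tz":0,"turn":0,"jaw":0.6},{"tx":0.025,"ty":0.0115,"tz":0,"turn":0,"jaw":0.6},{"tx":0.025,"ty":0.0115,"tz":0,"turn":0,"jaw":0.6}]' >/dev/null; python3 go.py .571 .0655 .16 14.6
```

```text
toolz deg world xy [ 1.18 -0.3 ]  tool-frame x,y of up: [-0.57  1.07]
t 59.90 p [ 0.5441 -0.0402  0.1467] h 14.09 tilt 1.21deg w 0.0751 F [0.4 0.2 0.2] j7 0.47
need tool mm [ 95.8  52.1 -13.3] turn -0.5
```

```bash
python3 -m inch '[{"tx":0.022,"ty":0.012,"tz":-0.005,"turn":0,"jaw":0.6},{"tx":0.022,"ty":0.012,"tz":-0.003,"turn":0,"jaw":0.6},{"tx":0.022,"ty":0.012,"tz":-0.003,"turn":0,"jaw":0.6},{"tx":0.015,"ty":0.01,"tz":0,"turn":0,"jaw":0.6},{"tx":0.007,"ty":0.004,"tz":0,"turn":0,"jaw":0.6},{"tx":0,"ty":0,"tz":0,"turn":0,"jaw":0.6},{"tx":0,"ty":0,"tz":0,"turn":0,"jaw":0.6}]' >/dev/null; python3 go.py .571 .0655 .052 14.6
python3 - <<'E'
from workcell import grab_frame
from h import *
f=grab_frame("wrist"); cv2.imwrite("pics/w12.png",f["frame"][:,:,::-1])
E
```

```text
toolz deg world xy [ 0.64 -0.41]  tool-frame x,y of up: [-0.56  0.51]
t 60.48 p [0.5681 0.0692 0.1507] h 14.62 tilt 0.76deg w 0.0753 F [ 0.3  0.4 -0.2] j7 0.29
need tool mm [-3.3  1.  98.8] turn 0.0
```

View pics/w12.png

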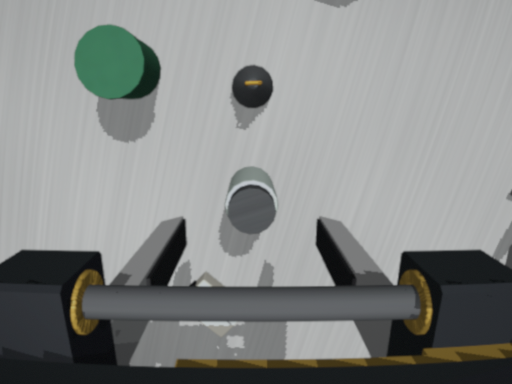

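```bash
python3 -m inch '[{"tx":-0.003,"ty":0.001,"tz":0.007,"turn":0,"jaw":0.6},{"tx":0,"ty":0,"tz":0.014,"turn":0,"jaw":0.6},{"tx":0,"ty":0,"tz":0.016,"turn":0,"jaw":0.6},{"tx":0,"ty":0,"tz":0.016,"turn":0,"jaw":0.6},{"tx":0,"ty":0,"tz":0.012,"turn":0,"jaw":0.6},{"tx":0,"ty":0,"tz":0.006,"turn":0,"jaw":0.6},{"tx":0,"ty":0,"tz":0,"turn":0,"jaw":0.6},{"tx":0,"ty":0,"tz":0,"turn":0,"jaw":0.6}]' >/dev/null; python3 go.py .571 .0655 .05 14.6
```

```text
toolz deg world xy [ 0.63 -0.52]  tool-frame x,y of up: [-0.65  0.49]
t 61.20 p [0.5696 0.0544 0.0749] h 13.88 tilt 0.81deg w 0.0754 F [ 0.2  0.2 -0.2] j7 0.37
need tool mm [10.7  3.8 24.8] turn -0.7
```

```bash
python3 -m inch '[{"tx":0.0105,"ty":0.003,"tz":0.006,"turn":-0.7,"jaw":0.6},{"tx":0,"ty":0,"tz":0.009,"turn":0,"jaw":0.6},{"tx":0,"ty":0,"tz":0.006,"turn":0,"jaw":0.6},{"tx":0,"ty":0,"tz":0,"turn":0,"jaw":0.6}]' >/dev/null; python3 go.py .571 .0655 .05 14.6
```

```text
toolz deg world xy [ 0.79 -0.44]  tool-frame x,y of up: [-0.63  0.66]
t 61.53 p [0.5715 0.0667 0.0536] h 14.68 tilt 0.91deg w 0.0753 F [-0.7 -0.1  0.8] j7 0.38
need tool mm [-1.  -0.8  3.6] turn 0.1
```

```bash
python3 -m inch '[{"tx":-0.001,"ty":-0.001,"tz":0.003,"turn":0,"jaw":-1},{"tx":0,"ty":0,"tz":0,"turn":0,"jaw":-1},{"tx":0,"ty":0,"tz":0,"turn":0,"jaw":-1},{"tx":0,"ty":0,"tz":0,"turn":0,"jaw":-1},{"tx":0,"ty":0,"tz":0,"turn":0,"jaw":-1},{"tx":0,"ty":0,"tz":0,"turn":0,"jaw":-1},{"tx":0,"ty":0,"tz":0,"turn":0,"jaw":-1},{"tx":0,"ty":0,"tz":0,"turn":0,"jaw":-1}]' 30; python3 go.py; python3 -m inch '[{"tx":0,"ty":0,"tz":-0.008,"turn":0,"jaw":-1},{"tx":0,"ty":0,"tz":-0.016,"turn":0,"jaw":-1},{"tx":0,"ty":0,"tz":-0.02,"turn":0,"jaw":-1},{"tx":0,"ty":0,"tz":-0.02,"turn":0,"jaw":-1},{"tx":0,"ty":0,"tz":-0.02,"turn":0,"jaw":-1},{"tx":0,"ty":0,"tz":-0.016,"turn":0,"jaw":-1},{"tx":0,"ty":0,"tz":-0.008,"turn":0,"jaw":-1},{"tx":0,"ty":0,"tz":0,"turn":0,"jaw":-1}]' ; python3 go.py .5752 -.3429 .15 14.6
```

```text
time: 62.2
ee_pos: [0.5709, 0.0653, 0.0508]
eef_rot: [0.008, 0.611, 0.792, 0.001]
force: [0.5, 0.1, -1.3]
grip_width: 0.0416
toolz deg world xy [ 0.82 -0.43]  tool-frame x,y of up: [-0.63  0.68]
t 62.20 p [0.5709 0.0653 0.0508] h 14.68 tilt 0.92deg w 0.0416 F [ 0.5  0.1 -1.3] j7 0.39
time: 62.87
ee_pos: [0.5685, 0.0651, 0.1661]
eef_rot: [0.008, 0.612, 0.791, 0.001]
force: [0.0, -0.0, -1.7]
grip_width: 0.0417
toolz deg world xy [ 0.73 -0.48]  tool-frame x,y of up: [-0.65  0.58]
t 62.87 p [0.5685 0.0651 0.1661] h 14.59 tilt 0.87deg w 0.0417 F [ 0.  -0.  -1.7] j7 0.28
need tool mm [-396.4  -96.4   19.6] turn -0.0
```

```bash
python3 -m inch '[{"tx":-0.012,"ty":-0.003,"tz":0,"turn":0,"jaw":-1},{"tx":-0.022,"ty":-0.0055,"tz":0,"turn":0,"jaw":-1},{"tx":-0.022,"ty":-0.0055,"tz":0,"turn":0,"jaw":-1},{"tx":-0.022,"ty":-0.0055,"tz":0,"turn":0,"jaw":-1},{"tx":-0.022,"ty":-0.0055,"tz":0,"turn":0,"jaw":-1},{"tx":-0.022,"ty":-0.0055,"tz":0,"turn":0,"jaw":-1},{"tx":-0.022,"ty":-0.0055,"tz":0,"turn":0,"jaw":-1},{"tx":-0.022,"ty":-0.0055,"tz":0,"turn":0,"jaw":-1},{"tx":-0.022,"ty":-0.0055,"tz":0,"turn":0,"jaw":-1},{"tx":-0.022,"ty":-0.0055,"tz":0,"turn":0,"jaw":-1},{"tx":-0.022,"ty":-0.0055,"tz":0,"turn":0,"jaw":-1},{"tx":-0.022,"ty":-0.0055,"tz":0,"turn":0,"jaw":-1}]' >/dev/null; python3 go.py .5752 -.3429 .15 14.6
```

```text
toolz deg world xy [-0.02 -0.52]  tool-frame x,y of up: [-0.49 -0.16]
t 63.87 p [ 0.5643 -0.211   0.1576] h 14.95 tilt 0.52deg w 0.0418 F [ 0.4  0.1 -1.8] j7 0.81
need tool mm [-130.1  -23.5    8.8] turn 0.3
```

```bash
python3 -m inch '[{"tx":-0.022,"ty":-0.004,"tz":0,"turn":0,"jaw":-1},{"tx":-0.022,"ty":-0.004,"tz":0,"turn":0,"jaw":-1},{"tx":-0.022,"ty":-0.004,"tz":0,"turn":0,"jaw":-1},{"tx":-0.022,"ty":-0.004,"tz":0,"turn":0,"jaw":-1},{"tx":-0.018,"ty":-0.003,"tz":0,"turn":0,"jaw":-1},{"tx":-0.01,"ty":0,"tz":0,"turn":0,"jaw":-1},{"tx":0,"ty":0,"tz":0,"turn":0,"jaw":-1},{"tx":0,"ty":0,"tz":0,"turn":0,"jaw":-1}]' >/dev/null; python3 go.py .5752 -.3429 .08 14.6;python3 - <<'E'
from workcell import grab_frame
from h import *
f=grab_frame("wrist"); cv2.imwrite("pics/w13.png",f["frame"][:,:,::-1])
E
```

```text
toolz deg world xy [-0.75 -0.53]  tool-frame x,y of up: [-0.33 -0.86]
t 64.53 p [ 0.5657 -0.3449  0.1492] h 14.34 tilt 0.92deg w 0.0416 F [ 0.4  0.3 -0.6] j7 1.02
need tool mm [ 0.  10.7 69.1] turn -0.3
```

View pics/w13.png

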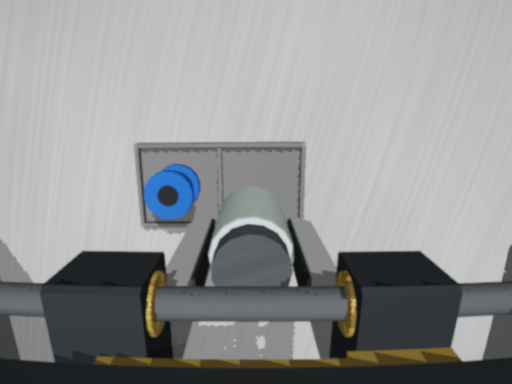

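```bash
python3 -m inch '[{"tx":0,"ty":0.006,"tz":0.006,"turn":-0.3,"jaw":-1},{"tx":0,"ty":0.005,"tz":0.012,"turn":0,"jaw":-1},{"tx":0,"ty":0,"tz":0.014,"turn":0,"jaw":-1},{"tx":0,"ty":0,"tz":0.012,"turn":0,"jaw":-1},{"tx":0,"ty":0,"tz":0.006,"turn":0,"jaw":-1},{"tx":0,"ty":0,"tz":0,"turn":0,"jaw":-1},{"tx":0,"ty":0,"tz":0,"turn":0,"jaw":-1}]' >/dev/null; python3 go.py .5752 -.3429 .055 14.6
```

```text
toolz deg world xy [-0.88 -0.33]  tool-frame x,y of up: [-0.09 -0.94]
t 65.17 p [ 0.5776 -0.3354  0.0912] h 15.08 tilt 0.94deg w 0.0416 F [-0.5 -0.3 -0.5] j7 1.04
need tool mm [-6.6 -3.6 36.3] turn 0.5
```

```bash
python3 -m inch '[{"tx":-0.0065,"ty":-0.0035,"tz":0.003,"turn":0.5,"jaw":-1},{"tx":0,"ty":0,"tz":0.008,"turn":0,"jaw":-1},{"tx":0,"ty":0,"tz":0.005,"turn":0,"jaw":-1},{"tx":0,"ty":0,"tz":0,"turn":0,"jaw":-1}]' >/dev/null; python3 go.py .5752 -.3429 .055 14.6
```

```text
toolz deg world xy [-0.81 -0.38]  tool-frame x,y of up: [-0.16 -0.88]
t 65.50 p [ 0.5756 -0.3442  0.0747] h 14.49 tilt 0.89deg w 0.0416 F [-0.3  0.3 -1.1] j7 1.06
need tool mm [ 1.4  0.3 19.7] turn -0.1
```

```bash
python3 -m inch '[{"tx":0.001,"ty":0,"tz":0.006,"turn":0,"jaw":-1},{"tx":0,"ty":0,"tz":0.007,"turn":0,"jaw":-1},{"tx":0,"ty":0,"tz":0.004,"turn":0,"jaw":-1},{"tx":0,"ty":0,"tz":0,"turn":0,"jaw":-1}]' >/dev/null; python3 go.py .5752 -.3429 .055 14.6; python3 -m inch '[{"tx":0,"ty":0,"tz":0.001,"turn":0,"jaw":-1},{"tx":0,"ty":0,"tz":0,"turn":0,"jaw":-1}]' >/dev/null; python3 go.py .5752 -.3429 .055 14.6
```

```text
toolz deg world xy [-0.78 -0.38]  tool-frame x,y of up: [-0.17 -0.85]
t 65.83 p [ 0.575  -0.3435  0.0562] h 14.46 tilt 0.87deg w 0.0413 F [ 0.5 -0.3 -1.3] j7 1.07
need tool mm [0.5 0.3 1.2] turn -0.1
toolz deg world xy [-0.79 -0.38]  tool-frame x,y of up: [-0.17 -0.86]
t 66.00 p [ 0.575  -0.3436  0.055 ] h 14.46 tilt 0.88deg w 0.0415 F [-0.4 -0.1 -1.4] j7 1.07
need tool mm [ 0.6  0.4 -0.1] turn -0.1
```

Just above or on the floor; open gently, then retreat up.

```bash
python3 -m inch '[{"tx":0,"ty":0,"tz":0.001,"turn":0,"jaw":-1},{"tx":0,"ty":0,"tz":0,"turn":0,"jaw":-1}]' >/dev/null; python3 go.py;  python3 -m inch '[{"tx":0,"ty":0,"tz":0,"turn":0,"jaw":0.2},{"tx":0,"ty":0,"tz":0,"turn":0,"jaw":0.2},{"tx":0,"ty":0,"tz":0,"turn":0,"jaw":0.2},{"tx":0,"ty":0,"tz":0,"turn":0,"jaw":0.2},{"tx":0,"ty":0,"tz":-0.008,"turn":0,"jaw":0.2},{"tx":0,"ty":0,"tz":-0.02,"turn":0,"jaw":0.2},{"tx":0,"ty":0,"tz":-0.025,"turn":0,"jaw":0.2},{"tx":0,"ty":0,"tz":-0.025,"turn":0,"jaw":0.2},{"tx":0,"ty":0,"tz":-0.025,"turn":0,"jaw":0.2},{"tx":0,"ty":0,"tz":-0.025,"turn":0,"jaw":0.2},{"tx":0,"ty":0,"tz":-0.01,"turn":0,"jaw":0.2},{"tx":0,"ty":0,"tz":0,"turn":0,"jaw":0.2}]';python3 - <<'E'
from workcell import grab_frame
from h import *
for n in ("wrist","top","scene"):
    f=grab_frame(n); cv2.imwrite(f"pics/{n}_end.png",f["frame"][:,:,::-1]); np.savez(f"/tmp/{n}1.npz",**f)
E
```

```text
toolz deg world xy [-0.75 -0.39]  tool-frame x,y of up: [-0.19 -0.82]
t 66.17 p [ 0.5752 -0.3439  0.0551] h 14.46 tilt 0.84deg w 0.0416 F [ 0.4 -0.1 -1.1] j7 1.07
time: 67.17
ee_pos: [0.5763, -0.343, 0.2021]
eef_rot: [-0.003, 0.613, 0.79, -0.007]
force: [0.2, -0.3, -1.4]
grip_width: 0.0564
```

View pics/wrist_end.png

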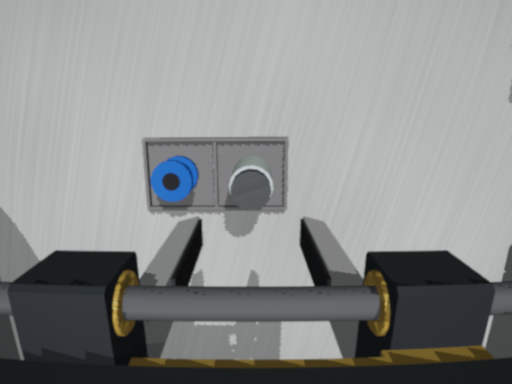

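View pics/top_end.png

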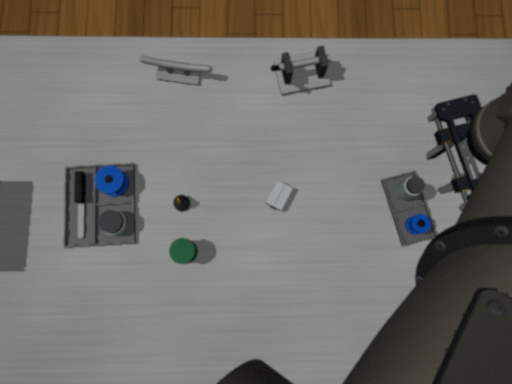

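Run:
```python
from h import *
T={"file_handle":None,"spool_large":(.5909,.3038,.048),"jar_squat":(.503,.2984,.048),"jar_tall":(.5752,-.3429,.082),"spool_small":(.4978,-.3631,.044),"tin":(.4415,.1443,.054),"sinker":(.5493,.156,.045),"box":(.5638,-.061,.02),"file":(.577,.377,.026)}
for n in ("top","scene"):
    f=dict(np.load(f"/tmp/{n}1.npz")); C=cloud(f)
    for k,t in T.items():
        if t is None: continue
        m=(f["depth"]>0)&(np.hypot(C[...,0]-t[0],C[...,1]-t[1])<.05)&(C[...,2]>t[2]-.008)&(C[...,2]<t[2]+.01)
        q=C[m]
        if len(q)<20: print(n,k,"few",len(q)); continue
        r=cv2.minAreaRect((q[:,:2]*1000).astype(np.float32))
        A=np.c_[q[:,:2]-q[:,:2].mean(0),np.ones(len(q))]; pl=np.linalg.lstsq(A,q[:,2],rcond=None)[0]
        print(n,k,len(q),"ztop %.4f"%np.median(q[:,2]),np.round(r[0],1),np.round(r[1],1),round(r[2],1),"slope",np.degrees(pl[:2]).round(1))
```

```text
top spool_large 663 ztop 0.0482 [594.4 304.9] [59.8 61.1] 79.5 slope [0.1 0.7]
top jar_squat 462 ztop 0.0482 [504.1 296.6] [47.  50.1] 0.6 slope [-0.5  2. ]
top jar_tall 241 ztop 0.0817 [ 575.5 -343.3] [34.1 35.1] 26.7 slope [ 1.1 -2. ]
top spool_small 309 ztop 0.0437 [ 498.6 -362.2] [41.4 39. ] 88.1 slope [ 0.2 -0.6]
top tin 534 ztop 0.0543 [441.7 144. ] [51.9 51.4] 89.6 slope [-0.   0.2]
top sinker 43 ztop 0.0432 [549.9 156.1] [14.  13.5] 45.2 slope [ 2.  10.8]
top box 478 ztop 0.0198 [563.9 -60. ] [39.9 60.7] 62.1 slope [ 0.8 -0.1]
top file 291 ztop 0.0257 [583.2 376.7] [69.3 18.9] 2.0 slope [0.3 8.8]
scene spool_large 654 ztop 0.0488 [594.2 303.9] [60.6 60. ] 74.6 slope [-1.  -0.3]
scene jar_squat 387 ztop 0.0488 [502.7 297.2] [47.9 48.6] 60.0 slope [-1.9  0.2]
scene jar_tall 144 ztop 0.0827 [ 574.4 -342.6] [34.4 36.4] 36.1 slope [-2.7 -2.3]
scene spool_small 141 ztop 0.0446 [ 497.9 -362.7] [42.  36.2] 76.9 slope [-0.4  0.4]
scene tin 388 ztop 0.0553 [440.6 144.4] [52.2 54.5] 86.4 slope [-1.7 -0.5]
scene sinker 44 ztop 0.0426 [550.2 155.8] [14.9 13.9] 36.1 slope [-27.1  -2.7]
scene box 383 ztop 0.0209 [562.5 -62.4] [43.3 61.5] 62.9 slope [-1.8 -2.7]
scene file 258 ztop 0.0261 [582.  376.5] [70.1 18. ] 4.1 slope [-0.8  4.1]
```

```bash
python3 -c "
from workcell import env,telemetry
print(env.sign_off(), telemetry.get_state()['time'])"
```

```text
the job is handed in; nothing more can be done
the job is handed in; nothing more can be done
```

Both kits are made up and the job is handed in, finished at about 67 s of the 122 s allowed. I placed things in the order given:

- **Three-compartment tray:** the hook file lies in the long compartment with its blade pointing towards the robot. The large spool stands in the far square and the squat jar in the near one.
- **Two-compartment tray:** the small spool stands in the near compartment and the tall jar in the far one.

**Last checks:**
- **Heights:** from the top and scene cameras, all five pieces have their tops within 1 mm of where they should be for sitting on the 4 mm floors.
- **Position:** each piece is within about 4 mm of where I aimed to place it.
- **Upright:** the pictures show everything upright and clear of the walls. The depth fits gave apparent tilts of 1–3° on the jar caps. The two cameras disagreed on these, and the tin, which was not touched, read nearly as much, so I put this down to noise. The sinker's and file's slopes are not meaningful, because the fits took in a curved surface and side edges.
- **Left in place:** the green tin, sinker and hook box read within 1 mm of their starting positions in the top camera and within 1.1 mm in the scene camera.
- **Gripper:** it was open and about 10 cm clear above the tall jar at hand-in.

**What went wrong on the way:** the tool tilted off vertical during fast moves, by up to 6.8°. I took it back to about 2.6° or less before each grasp and release, which cost roughly 20 s. I also jolted the large spool while carrying it, but it did not shift in the grip.

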